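Pick the brass adapter from behind the other stock

TASK

The order needs the brass adapter that is hemmed in by the white box, the yellow-lidded canister and the blue case in the red stock tray. First stand all three of those on the black side mat, then lift the adapter out and stand it upright in the middle of the round white pad in the open cardboard carton, and only after that put the three back upright in the tray, each on the same spot where it stood before. Leave the small jar and the small cardboard box in the tray where they are.

Things in the scene. Friction and masses are not known exactly. Their poses are not given: they have to be found in the camera images.
- white_box_mid (a point): White carton with a brown tape stripe, 52 x 52 x 96 mm tall. The point is its centre, 48 mm above its underside; z is up, x and y are square to its sides. It stands upright on the floor of the stock tray, about square to the tray. 0.1 to 0.25 kg.
- canister_mid (a point): Black round canister with a yellow lid, 52 mm diameter, 96 mm tall, straight sides. The point is its centre, 48 mm above its underside; z up. It stands upright on the floor of the stock tray, about square to the tray. 0.1 to 0.3 kg.
- case_mid (a point): Blue plastic case with a black seam band and a grey patch on top, 52 x 52 x 96 mm tall. The point is its centre, 48 mm above its underside; z up, x and y square to its sides. It stands upright on the floor of the stock tray, about square to the tray. 0.1 to 0.3 kg.
- adapter_mid (a point): The wanted part: brass round adapter, 40 mm diameter and 34 mm tall, with a dark stud of 16 mm diameter and 16 mm height on top (50 mm in all). The point is its centre, 25 mm above its underside, on the axis; z up. It stands in the tray 30 mm to the far side (+x of the tray) of the tray's centre; 0.15 to 0.31 kg.
- tray: Fixed red stock tray, white floor, 250 x 250 mm, walls 30 mm high, floor 4 mm thick. Origin: centre of its underside; x away from the robot, y left, z up. The box, canister and case stand, in any order, on three grey 58 mm squares at tray (30, 60), (30, -60) and (-30, 0) mm: left, right and front of the adapter. Free finger room: left and right ones on their tray +-x sides, front one on +-y.
- mat: Fixed black rubber side mat with a thin yellow border, 280 mm (x) x 130 mm (y), 3 mm thick, lying on the table to the left or the right of the tray. Origin: centre of its underside; x along its length, z up. The three things fit on it in a row along x, 85 mm apart.
- carton: Fixed open cardboard carton, 180 mm (x) x 150 mm (y), walls 60 mm high and 5 mm thick, flaps folded down outside (about 200 x 170 mm over all), on the other side of the tray from the mat. Origin: centre of its underside; x along its length, z up. On its 5 mm floor, at the centre, lies a round white pad 70 mm in diameter and 4 mm thick (top 9 mm above the underside).
- jar_mid (a point): Bystander: small amber jar with a green lid, 36 mm diameter, 36 mm tall, loose in the tray behind the adapter (60 mm beyond it in tray x). The point is its centre, 18 mm above its underside. To be left alone.
- small_box_mid (a point): Bystander: small cardboard box with a red band, 40 x 40 x 34 mm tall, loose in the tray's near left corner. The point is its centre, 17 mm above its underside. To be left alone.
Mind the look-alikes: they are no part of the job. What is shaped like the part that bears adapter_mid but purple is not meant. What is shaped like the part that bears case_mid but orange is not meant.

How it is judged:
By the outcome, as a careful person would: the job done as asked, in the order asked, and still so for the second after the job is handed in, with the robot touching nothing.
It also fails if it takes over 136 s, if anything falls off the work surface, if the arm or the gripper's body presses on something with over 40 N, if the wrist force passes 120 N, or if a joint passes its speed limit or range.

ROBOT

A 6-joint arm with a two-finger parallel gripper is mounted at the origin on the work surface. World frame = base frame: x ahead of the robot, y to its left, z up, the work surface at z = 0. Lengths are in m, angles in rad, forces in N, time in s.
With the tool pointing down it reaches from about 0.325 to 0.775 m from the base axis. Payload 5.5 kg.
Tool frame: the origin (TCP) lies midway between the tips of the shut fingers; the grasp point (between the pads) lies 19 mm behind it; z points along the fingers, y is the direction in which the jaws open and shut (so a half turn about z gives the same grasp; the last joint's range is limited). The gripper opens to 88 mm and grips with 3 to 60 N. Pads are 20 mm wide; open, the fingers measure 115 mm over their backs; the gripper's body (75 mm by 178 mm) begins 61 mm behind the grasp point.
Start: joints at [1.097, 0.091, 1.231, -0, 1.82, -0.057], TCP at [0.243, 0.549, 0.223] pointing down, gripper open.
Joint ranges: [-2.87, 2.87], [-0.86, 2.18], [0.17, 2.46], [-1.51, 4.65], [0.06, 2.69], [-2.65, 2.65]. Speed limits (rad/s): [2.57, 2.57, 3.01, 3.14, 3.14, 3.14].

INTERFACE

Orientations are given as a rotation vector (axis times angle).
In Python, from rig import telemetry, optics, hand_in gives the robot as it stands.
- The arm moves only by the shell command python3 -m pendant 'ROWS' [FORCE]. ROWS is JSON, one flat list of numbers, 7 for each row, row after row: the finger opening in cm, from 0 to 8.78, then the shift along the tool's x, y, z in cm, then the turn, a rotation vector about the tool's x, y, z in degrees. In form: [hand, x, y, z, rx, ry, rz, hand, x, y, z, rx, ry, rz, ...]. A call has 1 to 5 rows; each row shifts and turns the commanded pose from where the row before left it, along the tool's axes as they then stand; what a row does not reach is not made up. A row lasts 1/10 s, in which the tool goes at most 50 mm and 8.59 degrees, less where a joint would pass 70% of its speed; a pose out of reach is approached as far as the arm can. A call with a gripper value outside its range is refused whole. The fingers move at their own pace and stop on an object; FORCE is the grip in N (left out, the last holds). Time passes only in rows, so rows that do not move let the fingers close. It gives the time, the measured TCP pose, the force and the opening at its end, in the units of the state.
- telemetry.observe(): the state, without advancing time (a new reading comes with each control period).
- optics.read_camera(name): name is "scene" or "side" or "wrist"; returns a dict with "pixels" (480x640x3 uint8, blue, green, red), "z_map" (480x640 float32, m along the optical axis (not along the pixel's ray), 0 where there is no reading), "vfov" (degrees; the focal length in pixels is half the picture's height over the tangent of half this angle, whatever the lens; pixels are square), "cx", "cy" (the principal point, pixels), "k1" (the pictures are not rectified: a ray, as slopes to the right and down, at radius r is drawn at 1 + k1 r^2 times it, then the intrinsics apply), "rvec" (rotation vector, rad) and "tvec" (3), from world to camera coordinates, as OpenCV has them. Camera axes: x right, y down, z forward; pixel columns grow to the right and rows downward; lengths in m; the calibration is good to about 2 mm. A picture is of the moment at which its call begins.
- hand_in(): hands the job in, once; it reports no verdict.
The state is a dict: "t": time; "qpos": joint angles; "dq": joint speeds; "joint_torque": joint torques, N m; "ee_pos": TCP position; "ee_rot": TCP orientation; "contact_force": force on the tool from outside, world axes, zero at the start; "ft_torque": the same for the moment, N m; "gripper_width": finger opening in m.
Only numpy, scipy, OpenCV 4.12 (cv2) and the standard library are available. Lean on these libraries where they do the work, as an engineer would, in place of code of your own. Each camera call takes 0.05 s, during which the arm holds its last target.

## Working session

There is one attempt and no reset: what is moved stays moved. The work goes in short steps, Python scripts to look and compute and a shell command to move; the robot and the scene stay as the last step left them, time stands still between calls to the robot, and variables do not carry over. Pictures are saved under pics/ and viewed, and the job is handed in when it is done.

```bash
ls; mkdir -p pics
cat > h.py <<'E'
import numpy as np, cv2
from rig import telemetry, optics
def cam(n):
    c=optics.read_camera(n); return c
def K(c):
    f=240/np.tan(np.radians(c["vfov"])/2); return f
def rays(c,uv):
    uv=np.atleast_2d(np.array(uv,float)); f=K(c)
    d=(uv-[c["cx"],c["cy"]])/f
    s=d.copy()
    for _ in range(30):
        r2=(s**2).sum(1,keepdims=True); s=d/(1+c["k1"]*r2)
    R,_=cv2.Rodrigues(np.array(c["rvec"],float)); t=np.array(c["tvec"],float).ravel()
    D=np.c_[s,np.ones(len(s))]@R   # R^T d
    return -R.T@t, D
def onplane(c,uv,z):
    o,D=rays(c,uv); k=(z-o[2])/D[:,2]; return o+D*k[:,None]
def proj(c,P):
    P=np.atleast_2d(np.array(P,float));R,_=cv2.Rodrigues(np.array(c["rvec"],float)); t=np.array(c["tvec"],float).ravel()
    q=P@R.T+t; s=q[:,:2]/q[:,2:]; r2=(s**2).sum(1,keepdims=True)
    return s*(1+c["k1"]*r2)*K(c)+[c["cx"],c["cy"]]
def cloud(c):
    v,u=np.mgrid[0:480,0:640]; uv=np.c_[u.ravel(),v.ravel()]
    o,D=rays(c,uv); z=c["z_map"].ravel()[:,None]
    P=o+D*z; P[z[:,0]<=0]=np.nan
    return P.reshape(480,640,3)
E
python3 - <<'E'
from h import *
s=telemetry.observe(); print(s)
for n in ("scene","side","wrist"):
    c=cam(n); cv2.imwrite(f"pics/{n}0.png",c["pixels"]); np.save(f"{n}0.npy",c,allow_pickle=True)
    o,_=rays(c,[320,240]); print(n,o,c["vfov"],c["k1"],c["cx"],c["cy"])
E
```

```text
pics
{'t': 0.0, 'qpos': array([ 1.09727032e+00,  9.18479513e-02,  1.23189262e+00, -2.67592370e-05,
        1.81979995e+00, -5.66858498e-02]), 'dq': array([-0.00070305,  0.00126061,  0.00208269, -0.00111106, -0.00064948,
       -0.00036422]), 'joint_torque': array([-1.09296448e-03, -4.46461415e+01, -4.06438208e+01,  6.97320281e-02,
        2.96346552e-02, -1.29031814e-04]), 'ee_pos': array([0.2427877 , 0.54835268, 0.22150962]), 'ee_rot': array([-6.49950230e-01, -3.07312726e+00,  2.96302891e-03]), 'contact_force': array([ 0.34422156, -0.21286035,  0.10352143]), 'ft_torque': array([-0.01908955, -0.03106346,  0.00518885]), 'gripper_width': 0.08766779270453022}
scene [0.81366684 0.41192223 0.87353865] 52.93024888376885 0.005280696995788765 316.96632468023216 236.49112534818823
side [0.48780173 0.65878718 0.57171908] 52.62331796213985 -0.006918044328421343 320.88553782190144 231.9477157929411
wrist [0.1658493  0.58274127 0.38296862] 67.61506856016463 -0.010608384120489275 317.1043306170744 237.08021931777867
```

View pics/scene0.png

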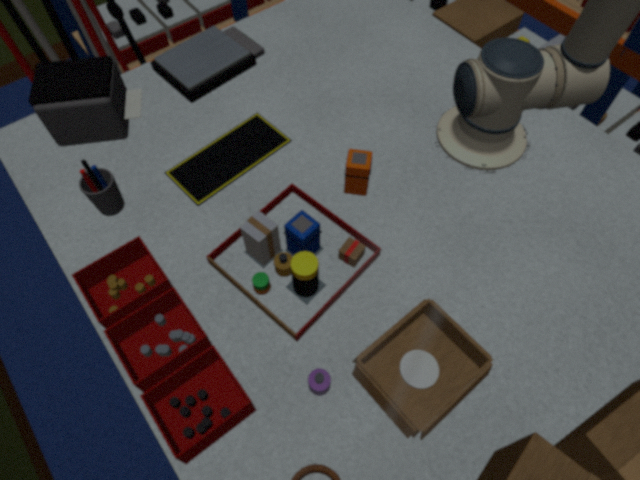

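View pics/side0.png

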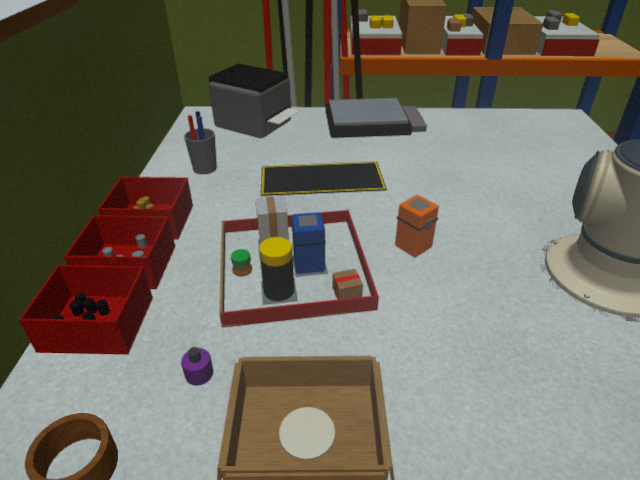

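View pics/wrist0.png

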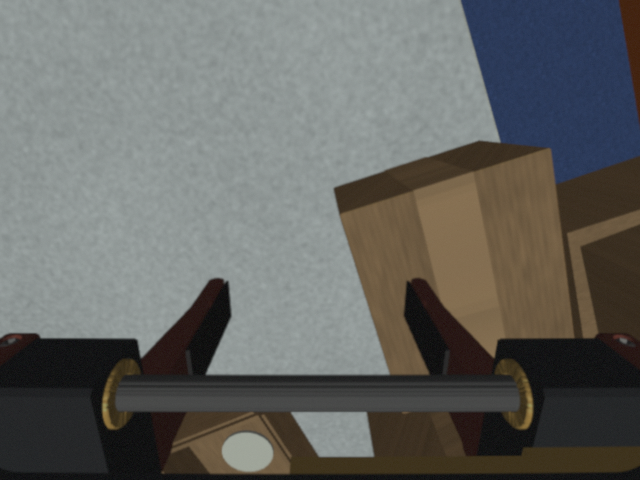

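Run:
```python
from h import *
for n in ("scene","side"):
    c=np.load(n+"0.npy",allow_pickle=True).item(); im=c["pixels"]; P=cloud(c)
    hsv=cv2.cvtColor(im,cv2.COLOR_BGR2HSV); H,S,V=[hsv[...,i].astype(int) for i in range(3)]
    print(n)
    X,Y,Z=[P[...,i] for i in range(3)]
    reg=(X>.3)&(X<.75)&(np.abs(Y)<.45)
    # table check
    m=reg&(S<40)&(V>100)&(np.abs(Z)<.02); print("table z",np.median(Z[m]),np.percentile(Z[m],[5,95]))
    def rep(name,m):
        num,l,st,ce=cv2.connectedComponentsWithStats(m.astype(np.uint8))
        for i in range(1,num):
            if st[i,4]>40:
                q=P[l==i]; print(name,st[i].tolist(),ce[i].round(1),"med",np.nanmedian(q,0).round(4),"min",np.nanmin(q,0).round(3),"max",np.nanmax(q,0).round(3))
    rep("yellow",reg&(H>22)&(H<33)&(S>150)&(V>100)&(Z>.06))
    rep("tall top",reg&(Z>.09)&(Z<.115))
    rep("green",reg&(H>45)&(H<80)&(S>120))
    rep("mat",reg&(V<50)&(Z<.02))
    rep("red",reg&((H<6)|(H>174))&(S>120)&(V>50)&(Z<.06))
    rep("carton",reg&(Z>.05)&(Z<.07)&(Y>.1))
    rep("pad",reg&(S<60)&(V>150)&(Z>.004)&(Z<.015)&(Y>.1))
```

```text
scene
table z 0.0006709410408987093 [-0.00209778  0.00513985]
yellow [290, 252, 28, 24, 510] [303.7 263.2] med [0.579  0.0622 0.1003] min [0.555 0.038 0.097] max [0.603 0.087 0.104]
tall top [345, 149, 27, 22, 487] [358.2 159.4] med [ 0.339  -0.0672  0.0966] min [ 0.303 -0.102  0.09 ] max [ 0.371 -0.035  0.1  ]
tall top [240, 211, 38, 34, 709] [258.2 227.1] med [ 0.6009 -0.0537  0.1002] min [ 0.569 -0.086  0.09 ] max [ 0.629 -0.026  0.106]
tall top [284, 210, 36, 33, 674] [301.4 225.8] med [ 0.5336 -0.0056  0.1   ] min [ 0.504 -0.038  0.09 ] max [0.56  0.021 0.106]
tall top [290, 251, 28, 28, 609] [303.7 264.2] med [0.5805 0.064  0.1002] min [0.553 0.037 0.09 ] max [0.604 0.088 0.104]
green [253, 273, 15, 17, 208] [260.4 280.8] med [0.6495 0.0147 0.0398] min [ 0.634 -0.003  0.026] max [0.664 0.027 0.044]
mat [170, 116, 116, 85, 4062] [226.8 157.6] med [ 0.5239 -0.3195  0.0034] min [ 0.38  -0.39  -0.003] max [ 0.652 -0.251  0.009]
mat [263, 189, 61, 24, 148] [288.9 200.5] med [ 0.4795 -0.132   0.016 ] min [ 0.444 -0.144  0.008] max [ 0.548 -0.051  0.02 ]
mat [325, 213, 36, 28, 62] [34
[... 2248 characters left out ...]
34, 13, 350] [240.8 224.9] med [ 0.671  -0.1065  0.0183] min [ 0.63  -0.114  0.004] max [ 0.702 -0.062  0.06 ]
red [335, 274, 25, 19, 115] [345.1 279. ] med [0.4694 0.0663 0.0389] min [0.447 0.055 0.013] max [0.486 0.077 0.042]
carton [189, 346, 10, 10, 48] [193.6 350.6] med [0.6766 0.2306 0.0508] min [0.67  0.223 0.05 ] max [0.683 0.239 0.053]
carton [218, 355, 175, 125, 5446] [305. 427.] med [0.5187 0.3673 0.0575] min [0.422 0.237 0.05 ] max [0.616 0.404 0.064]
pad [225, 305, 36, 6, 86] [238.7 307.5] med [0.6453 0.1035 0.0052] min [0.607 0.1   0.004] max [0.664 0.111 0.007]
pad [279, 407, 56, 52, 2246] [306.6 432.2] med [0.519  0.3216 0.0093] min [0.485 0.285 0.005] max [0.554 0.355 0.013]
```

Run:
```python
from h import *
s=cv2.imread("pics/scene0.png");a=cv2.resize(s[170:350,190:400],None,fx=3.5,fy=3.3,interpolation=cv2.INTER_CUBIC);cv2.imwrite("pics/sc_crop.png",a)
s=cv2.imread("pics/side0.png");a=cv2.resize(s[180:330,200:390],None,fx=4,fy=4,interpolation=cv2.INTER_CUBIC);cv2.imwrite("pics/si_crop.png",a)
```

```text
(no output)
```

View pics/sc_crop.png

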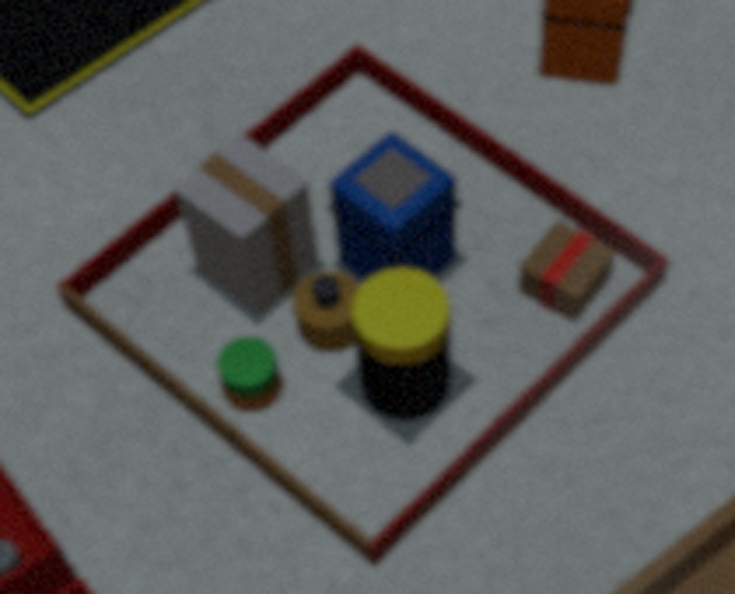

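View pics/si_crop.png

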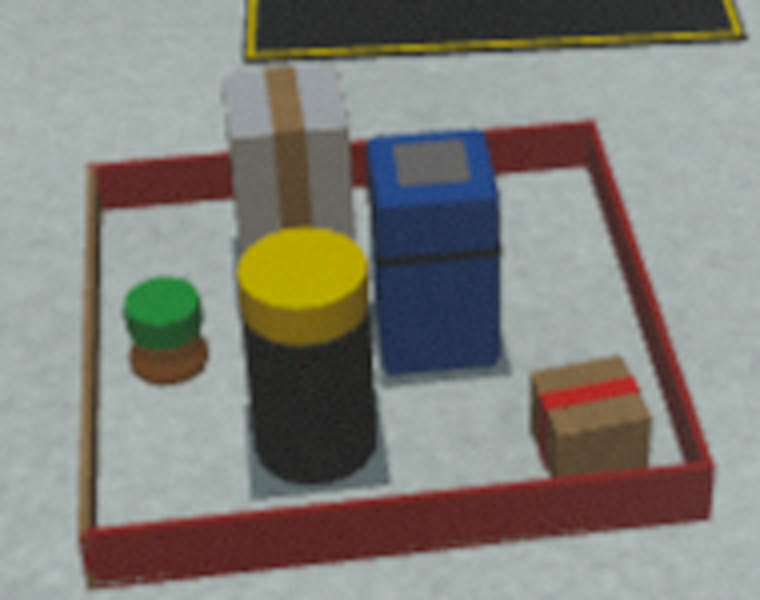

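Run:
```python
from h import *
def fit(n,c,box,z,lo,hi,shape="rect",mask=None):
    P=cloud(c); X,Y,Z=[P[...,i] for i in range(3)]
    x0,x1,y0,y1=box
    m=(X>x0)&(X<x1)&(Y>y0)&(Y<y1)&(Z>lo)&(Z<hi)
    if mask is not None: m&=mask(c)
    v,u=np.nonzero(m); q=onplane(c,np.c_[u,v],z)[:,:2]
    (cx,cy),(w,h),a=cv2.minAreaRect((q*1000).astype(np.float32))
    print(n,len(u),"rect",round(cx,1),round(cy,1),"size",round(w,1),round(h,1),"ang",round(a,1),"mean",(q.mean(0)*1000).round(1))
for n in ("scene","side"):
    c=np.load(n+"0.npy",allow_pickle=True).item(); print(n)
    fit("white",c,(.56,.64,-.1,-.02),.1,.0965,.106)
    fit("case",c,(.49,.57,-.045,.03),.1,.0965,.106)
    fit("can",c,(.54,.62,.02,.1),.1,.0965,.106)
    fit("jar",c,(.62,.68,-.02,.04),.04,.035,.046)
    fit("sbox",c,(.42,.5,.03,.1),.038,.034,.044)
    fit("mat",c,(.36,.68,-.41,-.23),.003,-.005,.01,mask=lambda c:c["pixels"].max(2)<60)
    fit("carton",c,(.36,.68,.2,.45),.06,.056,.066)
    fit("stud/adapter",c,(.57,.61,-.02,.025),.054,.049,.06)
    def pad(c):
        h=cv2.cvtColor(c["pixels"],cv2.COLOR_BGR2HSV); return (h[...,1]<70)&(h[...,2]>110)
    fit("pad",c,(.46,.58,.27,.37),.009,.003,.016,mask=pad)
    def red(c):
        h=cv2.cvtColor(c["pixels"],cv2.COLOR_BGR2HSV).astype(int); return ((h[...,0]<8)|(h[...,0]>172))&(h[...,1]>110)
    fit("tray",c,(.39,.72,-.16,.16),.03,.025,.0335,mask=red)
```

```text
scene
white 645 rect 597.4 -48.0 size 55.2 71.6 ang 15.1 mean [599.7 -55.6]
case 601 rect 536.5 -13.6 size 57.6 66.2 ang 9.2 mean [532.6  -7.5]
can 562 rect 577.7 52.9 size 70.6 51.5 ang 82.5 mean [579.1  62.3]
jar 221 rect 649.3 11.3 size 32.2 33.0 ang 52.1 mean [649.   11.5]
sbox 368 rect 458.6 77.1 size 46.6 70.8 ang 27.0 mean [464.6  65.6]
mat 4132 rect 515.0 -322.2 size 264.8 114.8 ang 5.9 mean [ 520.7 -320.5]
carton 1842 rect 517.9 320.9 size 190.3 159.9 ang 2.0 mean [522.6 324.2]
stud/adapter 55 rect 589.5 5.1 size 17.8 13.8 ang 52.1 mean [589.7   4.8]
pad 1107 rect 516.4 320.4 size 66.0 67.0 ang 23.6 mean [516.6 320.8]
tray 526 rect 559.7 -0.7 size 249.0 249.5 ang 10.1 mean [515.1  -6.4]
side
white 539 rect 596.1 -49.6 size 60.3 74.1 ang 11.4 mean [601.1 -54.2]
case 574 rect 534.0 -5.8 size 51.6 56.2 ang 9.2 mean [534.   -5.7]
can 571 rect 579.9 53.8 size 75.7 51.5 ang 84.7 mean [580.6  63.7]
jar 226 rect 651.1 14.1 size 32.6 38.9 ang 8.5 mean [650.5  13.3]
sbox 460 rect 466.5 66.9 size 41.6 45.4 ang 18.1 mean [466.5  66.7]
mat 2764 rect 518.9 -316.8 size 264.4 123.1 ang 5.9 mean [ 520.2 -320.1]
carton 3798 rect 519.2 322.7 size 188.1 160.2 ang 2.2 mean [518.5 335.4]
stud/adapter 0 rect 0.0 0.0 size 0.0 0.0 ang 0.0 mean [nan nan]
pad 2318 rect 519.3 320.2 size 69.4 69.1 ang 1.6 mean [519.  321.5]
tray 973 rect 560.4 0.8 size 247.7 255.2 ang 10.2 mean [524.2  49.7]<stdin>:9: RuntimeWarning: Mean of empty slice.
  ret = um.true_divide(
```

```bash
cat > d.py <<'E'
import sys
from h import *
from scipy.spatial.transform import Rotation as Rn
# usage: d.py x_mm y_mm z_mm jaw_deg
s=telemetry.observe(); R=Rn.from_rotvec(s["ee_rot"]); M=R.as_matrix(); p=s["ee_pos"]*1000
x,y,z,j=map(float,sys.argv[1:5]); ja=np.degrees(np.arctan2(M[1,1],M[0,1]))
Y=np.array([np.cos(np.radians(j)),np.sin(np.radians(j)),0]);Z=np.array([0,0,-1.]);T=np.c_[np.cross(Y,Z),Y,Z]
rv=Rn.from_matrix(M.T@T).as_rotvec(degrees=True)
d=np.array([x,y,z])-p
print("t",round(s["t"],2),"pos",p.round(1),"jaw",ja.round(2),"w",round(s["gripper_width"]*1000,1),"F",s["contact_force"].round(1),"q",s["qpos"].round(2))
print("turn deg",rv.round(2)," shift cm now-axes",(M.T@d/10).round(2)," after-turn axes",(T.T@d/10).round(2))
E
python3 d.py 600.4 -54.6 120 10.15
```

```text
t 0.15 pos [242.8 548.4 221.8] jaw 66.12 w 87.9 F [-0.5 -0.  -0.2] q [ 1.1   0.09  1.23 -0.    1.82 -0.06]
turn deg [-8.000e-02  4.000e-02  5.597e+01]  shift cm now-axes [-57.11 -40.65  10.23]  after-turn axes [-65.66  24.57  10.18]
```

```bash
python3 -m pendant '[8.7,0,0,0,0,0,8, 8.7,0,0,0,0,0,8, 8.7,0,0,0,0,0,8, 8.7,0,0,0,0,0,8, 8.7,0,0,0,0,0,8]' 20
python3 -m pendant '[8.7,0,0,0,0,0,8, 8.7,0,0,0,0,0,8, 8.7,-4.4,1.6,0,0,0,0, 8.7,-4.4,1.6,0,0,0,0, 8.7,-4.4,1.6,0,0,0,0]'
python3 -m pendant '[8.7,-4.4,1.6,0,0,0,0, 8.7,-4.4,1.6,0,0,0,0, 8.7,-4.4,1.6,0,0,0,0, 8.7,-4.4,1.6,0,0,0,0, 8.7,-4.4,1.6,0,0,0,0]'
python3 d.py 600.4 -54.6 120 10.15
```

```text
t: 0.65
ee_pos: [0.2428, 0.5485, 0.2221]
ee_rot: [1.67, 2.661, -0.001]
contact_force: [-0.2, -0.1, -0.1]
gripper_width: 0.0868
t: 1.15
ee_pos: [0.3136, 0.4258, 0.2219]
ee_rot: [2.015, 2.41, -0.002]
contact_force: [-0.0, -0.7, -0.3]
gripper_width: 0.0869
t: 1.65
ee_pos: [0.4312, 0.2228, 0.2225]
ee_rot: [-2.017, -2.409, -0.0]
contact_force: [0.8, 1.0, 0.5]
gripper_width: 0.0872
t 1.65 pos [431.2 222.8 222.5] jaw 10.13 w 87.2 F [0.8 1.  0.5] q [ 0.41 -0.22  1.53  0.    1.83  0.23]
turn deg [-0.   -0.   -0.02]  shift cm now-axes [-30.28  11.78  10.24]  after-turn axes [-30.29  11.77  10.25]
```

```bash
python3 -m pendant '[8.7,-4.4,1.6,0,0,0,0, 8.7,-4.4,1.6,0,0,0,0, 8.7,-4.4,1.6,0,0,0,0, 8.7,-4.4,1.6,0,0,0,0, 8.7,-4.4,1.6,0,0,0,0]' >/dev/null
python3 -m pendant '[8.7,-4.0,1.8,2,0,0,0, 8.7,-2.0,1.2,2,0,0,0, 8.7,0,0,2,0,0,0, 8.7,0,0,0,0,0,0, 8.7,0,0,0,0,0,0]' 
python3 d.py 600.4 -54.6 120 10.15
python3 - <<'E'
from h import *
c=cam("wrist"); cv2.imwrite("pics/w1.png",c["pixels"])
c=cam("scene"); cv2.imwrite("pics/s1.png",c["pixels"])
E
```

```text
t: 2.65
ee_pos: [0.5879, -0.0315, 0.1625]
ee_rot: [-2.016, -2.408, 0.001]
contact_force: [0.2, -0.1, 0.8]
gripper_width: 0.0871
t 2.65 pos [587.9 -31.5 162.5] jaw 10.13 w 87.1 F [ 0.2 -0.1  0.8] q [-0.11  0.06  1.37  0.    1.71 -0.29]
turn deg [-0.07 -0.03 -0.02]  shift cm now-axes [-2.49  0.83  4.24]  after-turn axes [-2.49  0.83  4.25]
```

```bash
python3 -m pendant '[8.7,-2.5,0.8,0,0,0,0, 8.7,0,0,1.5,0,0,0, 8.7,0,0,0,0,0,0, 8.7,0,0,0,0,0,0]'
python3 - <<'E'
from h import *
for n in ("wrist","scene"):
  c=cam(n); im=c["pixels"].copy()
  for p in ([.6004,-.0546,.1],[.5798,.063,.1],[.533,-.0065,.1]):
    u=proj(c,[p])[0]; cv2.circle(im,(int(u[0]),int(u[1])),3,(255,0,255),-1)
  s=telemetry.observe(); u=proj(c,[s["ee_pos"]])[0]; cv2.circle(im,(int(u[0]),int(u[1])),3,(0,255,0),-1)
  cv2.imwrite(f"pics/{n}1.png",im)
E
```

```text
t: 3.15
ee_pos: [0.6, -0.054, 0.1474]
ee_rot: [-2.015, -2.409, 0.0]
contact_force: [0.6, 0.3, 0.2]
gripper_width: 0.0873
```

View pics/wrist1.png

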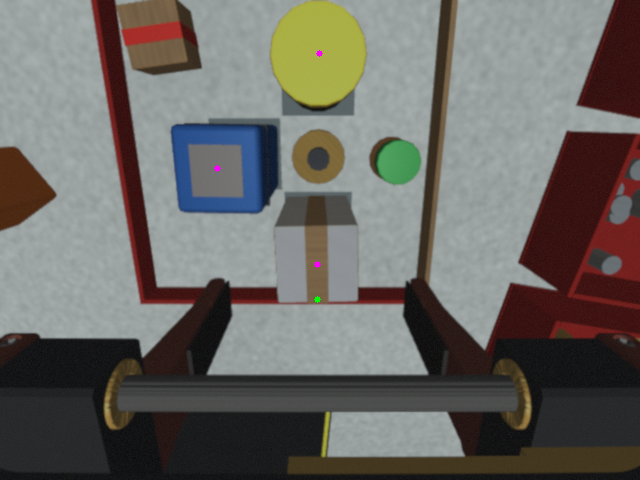

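View pics/scene1.png

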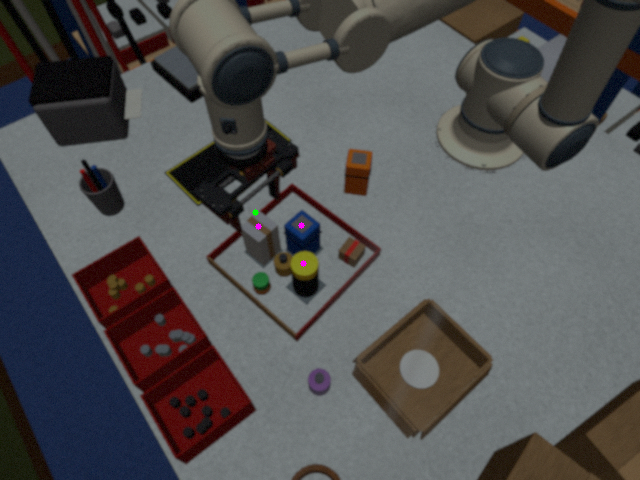

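```bash
python3 -m pendant '[8.7,0,0,3.0,0,0,0, 8.7,0,0,3,0,0,0, 8.7,0,0,3,0,0,0, 8.7,0,0,1.2,0,0,0, 8.7,0,0,0,0,0,0]' 
python3 -m pendant '[4.5,0,0,0,0,0,0, 4.5,0,0,0,0,0,0, 4.5,0,0,0,0,0,0, 4.5,0,0,0,0,0,0, 4.5,0,0,0,0,0,0]' 20
python3 d.py 602.4 -309 44 10.15
```

```text
t: 3.75
ee_pos: [0.5993, -0.0544, 0.0438]
ee_rot: [-2.014, -2.407, 0.003]
contact_force: [-1.3, 0.1, 0.4]
gripper_width: 0.0871
t: 4.25
ee_pos: [0.6007, -0.055, 0.0464]
ee_rot: [2.017, 2.408, 0.0]
contact_force: [-1.0, 0.0, 1.9]
gripper_width: 0.052
t 4.25 pos [600.7 -55.   46.4] jaw 10.12 w 52.0 F [-1.   0.   1.9] q [-0.15  0.14  1.5  -0.    1.51 -0.32]
turn deg [ 0.03  0.02 -0.03]  shift cm now-axes [-25.03  -4.29   0.24]  after-turn axes [-25.03  -4.31   0.24]
```

```bash
python3 -m pendant '[4.5,0,0,-2,0,0,0, 4.5,0,0,-3,0,0,0, 4.5,0,0,-2,0,0,0, 4.5,-3.5,-0.4,0,0,0,0, 4.5,-4.2,-0.6,0,0,0,0]' 
python3 -m pendant '[4.5,-4.2,-0.6,0,0,0,0, 4.5,-4.2,-0.6,0,0,0,0, 4.5,-4.2,-0.6,0,0,0,0, 4.5,-3,-0.6,0,0,0,0, 4.5,0,0,0,0,0,0]'
python3 d.py 609.5 -310.6 45 10.15
```

```text
t: 4.75
ee_pos: [0.6049, -0.1319, 0.1167]
ee_rot: [2.012, 2.411, 0.002]
contact_force: [1.2, -0.9, -1.7]
gripper_width: 0.0521
t: 5.25
ee_pos: [0.6067, -0.2946, 0.1143]
ee_rot: [-2.022, -2.403, 0.003]
contact_force: [-0.8, 1.2, -1.9]
gripper_width: 0.0519
t 5.25 pos [ 606.7 -294.6  114.3] jaw 9.84 w 51.9 F [-0.8  1.2 -1.9] q [-0.5   0.3   1.19 -0.    1.66 -0.67]
turn deg [-0.12  0.03 -0.31]  shift cm now-axes [-1.63  0.02  6.93]  after-turn axes [-1.63 -0.    6.93]
```

```bash
python3 -m pendant '[4.5,-1.6,0,2,0,0,0.3, 4.5,0,0,3,0,0,0, 4.5,0,0,1.5,0,0,0, 4.5,0,0,0,0,0,0, 4.5,0,0,0,0,0,0]' 
python3 d.py 609.5 -310.6 45 10.15
```

```text
t: 5.75
ee_pos: [0.611, -0.3053, 0.0511]
ee_rot: [-2.022, -2.404, -0.0]
contact_force: [1.5, -0.1, -1.8]
gripper_width: 0.052
t 5.75 pos [ 611.  -305.3   51.1] jaw 9.86 w 52.0 F [ 1.5 -0.1 -1.8] q [-0.51  0.34  1.25  0.    1.55 -0.69]
turn deg [ 0.   -0.01 -0.29]  shift cm now-axes [-0.49 -0.24  0.61]  after-turn axes [-0.49 -0.24  0.61]
```

```bash
python3 -m pendant '[4.5,-0.4,0,0.3,0,0,0, 4.5,0,0,0.2,0,0,0, 4.5,0,0,0,0,0,0]'; python3 -m pendant '[4.5,0,0,0,0,0,0, 4.5,0,0,0,0,0,0]'; python3 -m pendant '[4.5,0,0,0,0,0,0]'
```

```text
t: 6.05
ee_pos: [0.6116, -0.31, 0.046]
ee_rot: [2.023, 2.403, 0.0]
contact_force: [-1.0, 0.5, -1.7]
gripper_width: 0.0519
t: 6.25
ee_pos: [0.6116, -0.31, 0.0459]
ee_rot: [2.023, 2.403, 0.0]
contact_force: [-0.2, -0.3, -1.7]
gripper_width: 0.0521
t: 6.35
ee_pos: [0.6115, -0.3099, 0.0458]
ee_rot: [2.023, 2.403, 0.0]
contact_force: [1.2, 0.6, -1.6]
gripper_width: 0.052
```

```bash
python3 -m pendant '[4.5,0,0,0.1,0,0,0, 4.5,0,0,0,0,0,0, 4.5,0,0,0,0,0,0]';python3 -m pendant '[4.5,0,0,0.1,0,0,0, 4.5,0,0,0,0,0,0, 4.5,0,0,0,0,0,0]'
```

```text
t: 6.65
ee_pos: [0.6116, -0.31, 0.0451]
ee_rot: [2.023, 2.403, 0.0]
contact_force: [-0.5, -0.0, 0.8]
gripper_width: 0.0523
t: 6.95
ee_pos: [0.6116, -0.3101, 0.0451]
ee_rot: [2.022, 2.403, 0.0]
contact_force: [-1.8, 1.3, 5.3]
gripper_width: 0.0522
```

```bash
python3 -m pendant '[6.8,0,0,-0.1,0,0,0, 6.8,0,0,0,0,0,0, 6.8,0,0,0,0,0,0, 6.8,0,0,0,0,0,0]';python3 -m pendant '[6.8,0,0,-3,0,0,0, 6.8,0,0,-4,0,0,0, 6.8,0,0,-4,0,0,0, 8.7,0,0,0,0,0,8, 8.7,0,0,0,0,0,8]' >/dev/null
python3 -m pendant '[8.7,0,0,0,0,0,8, 8.7,0,0,0,0,0,8, 8.7,0,0,0,0,0,8, 8.7,0,0,0,0,0,8, 8.7,0,0,0,0,0,8]'
python3 -m pendant '[8.7,0,0,0,0,0,8, 8.7,0,0,0,0,0,8, 8.7,0,0,0,0,0,8, 8.7,0,0,0,0,0,1.7, 8.7,0,0,0,0,0,0]'
python3 d.py 533 -6.5 150 -79.85
```

```text
t: 7.35
ee_pos: [0.6114, -0.3099, 0.0443]
ee_rot: [-2.023, -2.403, 0.0]
contact_force: [0.5, 0.6, -0.4]
gripper_width: 0.068
t: 8.35
ee_pos: [0.6115, -0.3099, 0.1543]
ee_rot: [-2.918, -1.164, 0.0]
contact_force: [0.3, -0.1, 0.7]
gripper_width: 0.0867
t: 8.85
ee_pos: [0.6115, -0.3099, 0.1544]
ee_rot: [-3.102, -0.498, 0.0]
contact_force: [-0.2, 0.7, 0.3]
gripper_width: 0.0871
t 8.85 pos [ 611.5 -309.9  154.4] jaw -71.75 w 87.1 F [-0.2  0.7  0.3] q [-0.52  0.32  1.09 -0.    1.73  0.73]
turn deg [-0.01  0.01  8.1 ]  shift cm now-axes [  2.05 -31.27   0.45]  after-turn axes [ -2.38 -31.25   0.44]
```

```bash
python3 -m pendant '[8.7,0,0,0,0,0,8.1, 8.7,-0.3,-4.0,0,0,0,0, 8.7,-0.3,-4.5,0,0,0,0, 8.7,-0.3,-4.5,0,0,0,0, 8.7,-0.3,-4.5,0,0,0,0]' >/dev/null
python3 -m pendant '[8.7,-0.3,-4.5,0,0,0,0, 8.7,-0.3,-4.5,0,0,0,0, 8.7,-0.3,-3.8,0,0,0,0, 8.7,-0.3,-0.9,0,0,0,0, 8.7,0,0,0,0,0,0]' >/dev/null
python3 -m pendant '[8.7,0,0,0,0,0,0]'
python3 d.py 533 -6.5 44 -79.85
python3 - <<'E'
from h import *
for n in ("wrist",):
  c=cam(n); np.save("w2.npy",c,allow_pickle=True);im=c["pixels"].copy()
  for p in ([.5897,.0049,.054],[.5798,.063,.1],[.533,-.0065,.1]):
    u=proj(c,[p])[0]; cv2.circle(im,(int(u[0]),int(u[1])),2,(255,0,255),-1)
  cv2.imwrite(f"pics/{n}2.png",im)
E
```

```text
t: 9.95
ee_pos: [0.5338, -0.0078, 0.1547]
ee_rot: [3.129, 0.275, 0.001]
contact_force: [0.1, -0.0, -0.4]
gripper_width: 0.0869
t 9.95 pos [533.8  -7.8 154.7] jaw -79.94 w 86.9 F [ 0.1 -0.  -0.4] q [-0.08 -0.09  1.53 -0.    1.7   1.32]
turn deg [ 0.05 -0.02 -0.09]  shift cm now-axes [-0.06 -0.15 11.07]  after-turn axes [-0.06 -0.14 11.07]
```

View pics/wrist2.png

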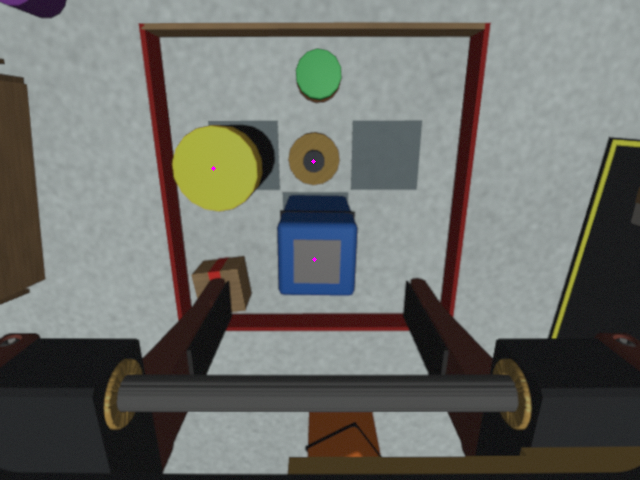

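```bash
python3 -m pendant '[8.7,0,-0.1,3.0,0,0,0, 8.7,0,0,3,0,0,0, 8.7,0,0,3,0,0,0, 8.7,0,0,1.9,0,0,0, 8.7,0,0,0,0,0,0]' 
python3 -m pendant '[4.5,0,0,0,0,0,0, 4.5,0,0,0,0,0,0, 4.5,0,0,0,0,0,0, 4.5,0,0,0,0,0,0, 4.5,0,0,0,0,0,0]' 20
python3 d.py 520 -320 46 -79.85
```

```text
t: 10.5
ee_pos: [0.5314, -0.0073, 0.0417]
ee_rot: [-3.129, -0.272, 0.011]
contact_force: [0.6, -0.5, 0.0]
gripper_width: 0.0872
t: 11.0
ee_pos: [0.5339, -0.0062, 0.0466]
ee_rot: [3.129, 0.274, 0.003]
contact_force: [0.2, -0.7, 2.2]
gripper_width: 0.0519
t 11.0 pos [533.9  -6.2  46.6] jaw -79.98 w 51.9 F [ 0.2 -0.7  2.2] q [-0.07 -0.05  1.69 -0.    1.5   1.32]
turn deg [ 0.05 -0.09 -0.13]  shift cm now-axes [-6.84 30.66  0.07]  after-turn axes [-6.9  30.65  0.06]
```

```bash
python3 -m pendant '[4.5,0,0,-2,0,0,0, 4.5,0,0,-3,0,0,0, 4.5,0,0,-2,0,0,0, 4.5,-0.8,3.5,0,0,0,0, 4.5,-1,4.4,0,0,0,0]' 
python3 -m pendant '[4.5,-1,4.4,0,0,0,0, 4.5,-1,4.4,0,0,0,0, 4.5,-1,4.4,0,0,0,0, 4.5,-1,4.4,0,0,0,0, 4.5,-0.8,3.6,0,0,0,0]'
python3 -m pendant '[4.5,-0.2,1.4,2,0,0,0, 4.5,0,0,3,0,0,0, 4.5,0,0,1.5,0,0,0, 4.5,0,0,0,0,0,0, 4.5,0,0,0,0,0,0]'
python3 d.py 520 -320 46 -79.85
```

```text
t: 11.5
ee_pos: [0.5299, -0.0862, 0.1167]
ee_rot: [3.129, 0.281, 0.003]
contact_force: [0.3, 0.3, -2.2]
gripper_width: 0.0519
t: 12.0
ee_pos: [0.5183, -0.3062, 0.1152]
ee_rot: [-3.13, -0.273, 0.001]
contact_force: [0.9, 1.2, -1.7]
gripper_width: 0.0523
t: 12.5
ee_pos: [0.5197, -0.3176, 0.0512]
ee_rot: [-3.129, -0.276, -0.0]
contact_force: [-0.7, -0.8, -1.5]
gripper_width: 0.052
t 12.5 pos [ 519.7 -317.6   51.2] jaw -79.94 w 52.0 F [-0.7 -0.8 -1.5] q [-0.6   0.15  1.47  0.    1.52  0.79]
turn deg [-0.01 -0.01 -0.09]  shift cm now-axes [-0.02  0.24  0.52]  after-turn axes [-0.02  0.24  0.52]
```

```bash
python3 -m pendant '[4.5,0,0.2,0.4,0,0,0, 4.5,0,0,0,0,0,0, 4.5,0,0,0,0,0,0]';python3 -m pendant '[4.5,0,0,0.1,0,0,0, 4.5,0,0,0,0,0,0, 4.5,0,0,0,0,0,0]'; python3 -m pendant '[4.5,0,0,0.1,0,0,0, 4.5,0,0,0,0,0,0]'
```

```text
t: 12.8
ee_pos: [0.5202, -0.32, 0.0474]
ee_rot: [3.129, 0.275, 0.001]
contact_force: [-0.6, -0.3, -1.8]
gripper_width: 0.0517
t: 13.1
ee_pos: [0.5198, -0.32, 0.0457]
ee_rot: [3.13, 0.274, -0.0]
contact_force: [0.7, -0.9, -1.8]
gripper_width: 0.052
t: 13.3
ee_pos: [0.52, -0.3201, 0.0453]
ee_rot: [3.129, 0.274, 0.001]
contact_force: [-0.6, -0.1, 1.7]
gripper_width: 0.052
```

```bash
python3 -m pendant '[6.8,0,0,0,0,0,0, 6.8,0,0,0,0,0,0, 6.8,0,0,0,0,0,0, 6.8,0,0,0,0,0,0]';python3 -m pendant '[6.8,0,0,-3,0,0,0, 6.8,0,0,-4,0,0,0, 6.8,0,0,-4,0,0,0, 8.7,0,0,0,0,0,-8, 8.7,0,0,0,0,0,-8]' >/dev/null
python3 -m pendant '[8.7,0,0,0,0,0,-8, 8.7,0,0,0,0,0,-8, 8.7,0,0,0,0,0,-8, 8.7,0,0,0,0,0,-8, 8.7,0,0,0,0,0,-8]' >/dev/null
python3 -m pendant '[8.7,0,0,0,0,0,-8, 8.7,0,0,0,0,0,-8, 8.7,0,0,0,0,0,-8, 8.7,0,0,0,0,0,-8, 8.7,0,0,0,0,0,-2]'
python3 d.py 579.8 63 150 10.15
```

```text
t: 13.7
ee_pos: [0.5198, -0.3201, 0.0445]
ee_rot: [-3.13, -0.274, 0.0]
contact_force: [0.0, -0.5, 0.1]
gripper_width: 0.0681
t: 15.2
ee_pos: [0.5198, -0.3201, 0.1546]
ee_rot: [-2.014, -2.411, 0.0]
contact_force: [-0.1, 0.2, -0.4]
gripper_width: 0.0869
t 15.2 pos [ 519.8 -320.1  154.6] jaw 10.27 w 86.9 F [-0.1  0.2 -0.4] q [-0.61  0.12  1.32 -0.    1.7  -0.79]
turn deg [-0.   -0.    0.12]  shift cm now-axes [36.62 12.73  0.46]  after-turn axes [36.65 12.65  0.46]
```

```bash
python3 -m pendant '[8.7,3.5,1.2,0,0,0,0, 8.7,4.5,1.5,0,0,0,0, 8.7,4.5,1.5,0,0,0,0, 8.7,4.5,1.5,0,0,0,0, 8.7,4.5,1.5,0,0,0,0]' >/dev/null
python3 -m pendant '[8.7,4.5,1.5,0,0,0,0, 8.7,4.5,1.5,0,0,0,0, 8.7,4.0,1.5,0,0,0,0, 8.7,2.1,1,0,0,0,0, 8.7,0,0,0,0,0,0]' >/dev/null
python3 -m pendant '[8.7,0,0,0,0,0,0, 8.7,0,0,0,0,0,0]'
python3 d.py 579.8 63 46 10.15
python3 - <<'E'
from h import *
for n in ("wrist","side"):
  c=cam(n); im=c["pixels"].copy()
  if n=="wrist":
   for p in ([.5897,.0049,.054],[.5798,.063,.1]):
    u=proj(c,[p])[0]; cv2.circle(im,(int(u[0]),int(u[1])),2,(255,0,255),-1)
  cv2.imwrite(f"pics/{n}3.png",im)
E
```

```text
t: 16.4
ee_pos: [0.5811, 0.0613, 0.1546]
ee_rot: [2.02, 2.406, -0.001]
contact_force: [0.3, -0.9, -0.7]
gripper_width: 0.0868
t 16.4 pos [581.1  61.3 154.6] jaw 9.95 w 86.8 F [ 0.3 -0.9 -0.7] q [ 0.05  0.05  1.4  -0.    1.7  -0.13]
turn deg [-0.01  0.03 -0.2 ]  shift cm now-axes [ 0.19 -0.1  10.86]  after-turn axes [ 0.19 -0.1  10.86]
```

View pics/wrist3.png

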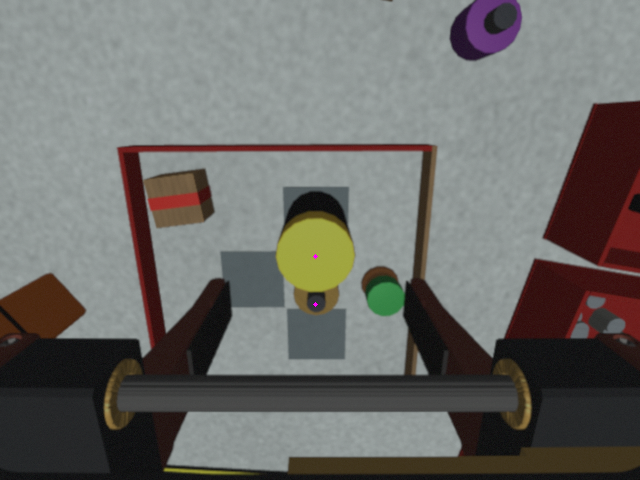

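View pics/side3.png

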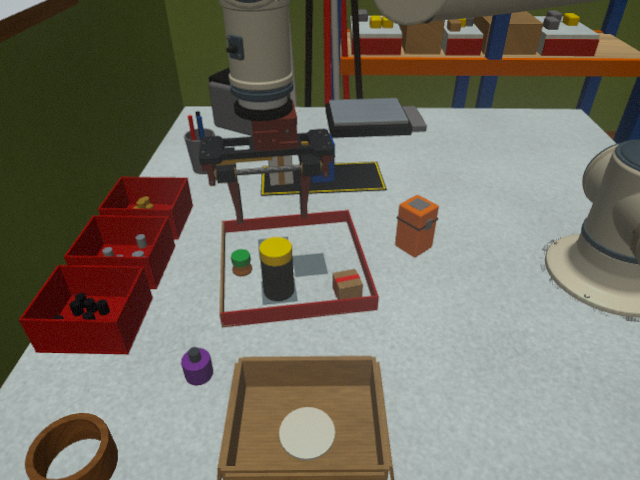

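```bash
python3 -m pendant '[8.7,0.2,-0.1,3.0,0,0,0, 8.7,0,0,3,0,0,0, 8.7,0,0,3,0,0,0, 8.7,0,0,1.8,0,0,0, 8.7,0,0,0,0,0,0]' 
python3 -m pendant '[4.5,0,0,0,0,0,0, 4.5,0,0,0,0,0,0, 4.5,0,0,0,0,0,0, 4.5,0,0,0,0,0,0, 4.5,0,0,0,0,0,0]' 20
python3 d.py 430.5 -329 46 10.15
```

```text
t: 17.0
ee_pos: [0.5777, 0.0631, 0.043]
ee_rot: [-2.018, -2.402, 0.007]
contact_force: [0.2, 0.6, -0.1]
gripper_width: 0.0872
t: 17.5
ee_pos: [0.5801, 0.0643, 0.0474]
ee_rot: [2.018, 2.407, 0.001]
contact_force: [-0.2, 0.9, 3.7]
gripper_width: 0.0519
t 17.5 pos [580.1  64.3  47.4] jaw 10.03 w 51.9 F [-0.2  0.9  3.7] q [ 0.05  0.08  1.55 -0.    1.51 -0.12]
turn deg [ 0.04  0.01 -0.12]  shift cm now-axes [-36.12 -21.58   0.14]  after-turn axes [-36.08 -21.66   0.14]
```

```bash
python3 -m pendant '[4.5,0,0,-2,0,0,0, 4.5,0,0,-3.5,0,0,0, 4.5,0,0,-2.5,0,0,0, 4.5,-3,-1.8,0,0,0,0, 4.5,-4,-2.4,0,0,0,0]' 
python3 -m pendant '[4.5,-4,-2.4,0,0,0,0, 4.5,-4,-2.4,0,0,0,0, 4.5,-4,-2.4,0,0,0,0, 4.5,-4,-2.4,0,0,0,0, 4.5,-4,-2.4,0,0,0,0]'
python3 -m pendant '[4.5,-4,-2.4,0,0,0,0, 4.5,-3.5,-2,0,0,0,0, 4.5,-1.6,-1,0,0,0,0, 4.5,0,0,0,0,0,0, 4.5,0,0,0,0,0,0]'
python3 d.py 430.5 -329 46 10.15
```

```text
t: 18.0
ee_pos: [0.5512, -0.0113, 0.1276]
ee_rot: [2.014, 2.409, 0.002]
contact_force: [0.5, -1.0, -2.6]
gripper_width: 0.0519
t: 18.5
ee_pos: [0.4662, -0.2312, 0.1264]
ee_rot: [-2.018, -2.407, -0.0]
contact_force: [1.0, -0.2, -2.2]
gripper_width: 0.0521
t: 19.0
ee_pos: [0.4299, -0.3285, 0.1262]
ee_rot: [-2.019, -2.405, -0.001]
contact_force: [-0.6, 0.4, -2.4]
gripper_width: 0.0518
t 19.0 pos [ 429.9 -328.5  126.2] jaw 9.97 w 51.8 F [-0.6  0.4 -2.4] q [-0.72 -0.06  1.56  0.    1.65 -0.89]
turn deg [-0.01 -0.07 -0.18]  shift cm now-axes [-0.07  0.05  8.02]  after-turn axes [-0.06  0.05  8.02]
```

```bash
python3 -m pendant '[4.5,0,0,3,0,0,0, 4.5,0,0,3,0,0,0, 4.5,0,0,1.7,0,0,0, 4.5,0,0,0.2,0,0,0, 4.5,0,0,0,0,0,0]';python3 -m pendant '[4.5,0,0,0.1,0,0,0, 4.5,0,0,0,0,0,0, 4.5,0,0,0,0,0,0]'; python3 -m pendant '[4.5,0,0,0.1,0,0,0, 4.5,0,0,0,0,0,0]'
```

```text
t: 19.5
ee_pos: [0.4305, -0.3275, 0.0474]
ee_rot: [-2.016, -2.408, -0.001]
contact_force: [0.1, -0.4, -1.0]
gripper_width: 0.0519
t: 19.8
ee_pos: [0.4303, -0.3289, 0.0473]
ee_rot: [2.018, 2.406, 0.0]
contact_force: [0.9, -0.5, -2.4]
gripper_width: 0.052
t: 20.0
ee_pos: [0.43, -0.3289, 0.0457]
ee_rot: [2.019, 2.407, -0.0]
contact_force: [-0.3, 0.1, -2.4]
gripper_width: 0.0517
```

```bash
python3 -m pendant '[4.5,0,0,0.1,0,0,0, 4.5,0,0,0,0,0,0]'
```

```text
t: 20.2
ee_pos: [0.4301, -0.329, 0.0451]
ee_rot: [2.019, 2.406, -0.0]
contact_force: [-1.0, -0.1, 1.7]
gripper_width: 0.0522
```

```bash
python3 -m pendant '[6.8,0,0,0,0,0,0, 6.8,0,0,0,0,0,0, 6.8,0,0,0,0,0,0, 6.8,0,0,0,0,0,0]';python3 -m pendant '[6.8,0,0,-3,0,0,0, 6.8,0,0,-4,0,0,0, 6.8,0,0,-4,0,0,0, 8.7,0,0,0,0,0,8, 8.7,0,0,0,0,0,8]' >/dev/null
python3 -m pendant '[8.7,0,0,0,0,0,8, 8.7,0,0,0,0,0,8, 8.7,0,0,0,0,0,8, 8.7,0,0,0,0,0,8, 8.7,0,0,0,0,0,8]' >/dev/null
python3 -m pendant '[8.7,0,0,0,0,0,8, 8.7,0,0,0,0,0,8, 8.7,0,0,0,0,0,8, 8.7,0,0,0,0,0,8, 8.7,0,0,0,0,0,1.8]'
python3 d.py 589.7 4.9 150 -79.85
```

```text
t: 20.6
ee_pos: [0.43, -0.3288, 0.0446]
ee_rot: [2.019, 2.407, 0.0]
contact_force: [-0.1, -0.2, 0.5]
gripper_width: 0.0677
t: 22.1
ee_pos: [0.43, -0.3288, 0.1546]
ee_rot: [3.13, 0.273, 0.0]
contact_force: [-0.5, 0.2, -1.0]
gripper_width: 0.087
t 22.1 pos [ 430.  -328.8  154.6] jaw -80.03 w 87.0 F [-0.5  0.2 -1. ] q [-0.72 -0.07  1.51  0.    1.7   0.68]
turn deg [ 0.   -0.   -0.18]  shift cm now-axes [ 21.51 -30.1    0.46]  after-turn axes [ 21.6  -30.04   0.46]
```

```bash
python3 - <<'E'
from h import *
for n in ("scene","side"):
    c=cam(n); np.save(n+"4.npy",c,allow_pickle=True); cv2.imwrite(f"pics/{n}4.png",c["pixels"])
    P=cloud(c); X,Y,Z=[P[...,i] for i in range(3)]
    near=(np.hypot(X-.5895,Y-.005)<.035)
    for nm,lo,hi,z in (("stud",.049,.06,.054),("shoulder",.033,.043,.038)):
        m=near&(Z>lo)&(Z<hi); v,u=np.nonzero(m); q=onplane(c,np.c_[u,v],z)[:,:2]*1000
        (a,r)=cv2.minEnclosingCircle(q.astype(np.float32)); print(n,nm,len(u),"circ",np.round(a,1),round(r,1),"mean",q.mean(0).round(1),"pix",u.mean().round(1),v.mean().round(1))
    m=(X>.38)&(X<.68)&(Y<-.22)&(Y>-.42)&(Z>.09)&(Z<.105)
    num,l,st,ce=cv2.connectedComponentsWithStats(m.astype(np.uint8))
    for i in range(1,num):
        if st[i,4]>60: print("mat top",ce[i].round(),np.nanmedian(P[l==i],0).round(3))
    a=c["pixels"]; u=proj(c,[[.5897,.0049,.04]])[0].astype(int)
    cv2.imwrite(f"pics/ad_{n}.png",cv2.resize(a[u[1]-35:u[1]+35,u[0]-45:u[0]+45],None,fx=6,fy=6,interpolation=cv2.INTER_CUBIC))
E
python3 -c "
import cv2,numpy as np
a=cv2.imread('pics/ad_scene.png');b=cv2.imread('pics/ad_side.png');cv2.imwrite('pics/ad.png',cv2.resize(np.vstack([a,b]),None,fx=.7,fy=.7))"
```

```text
scene stud 53 circ [590.2   4.5] 9.2 mean [589.5   4.6] pix 282.3 256.8
scene shoulder 230 circ [589.6   5.2] 21.1 mean [590.9   6.7] pix 282.9 262.0
mat top [252. 109.] [ 0.432 -0.327  0.099]
mat top [222. 129.] [ 0.52  -0.316  0.099]
mat top [187. 151.] [ 0.612 -0.308  0.099]
side stud 62 circ [592.1   6.1] 11.2 mean [591.3   5.8] pix 274.0 246.9
side shoulder 239 circ [591.1   7.2] 22.6 mean [591.1   9.4] pix 274.5 255.4
mat top [360. 139.] [ 0.434 -0.322  0.1  ]
mat top [278. 142.] [ 0.614 -0.302  0.1  ]
mat top [321. 141.] [ 0.52  -0.309  0.1  ]
```

View pics/ad.png

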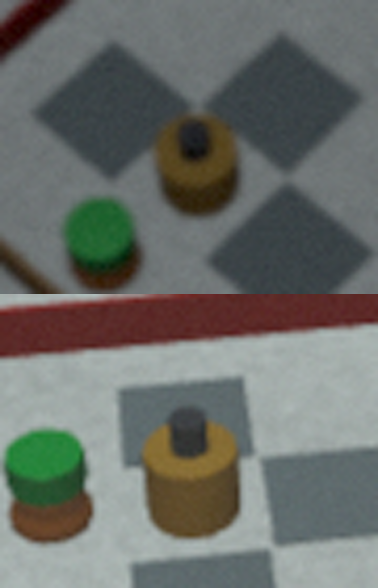

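View pics/scene4.png

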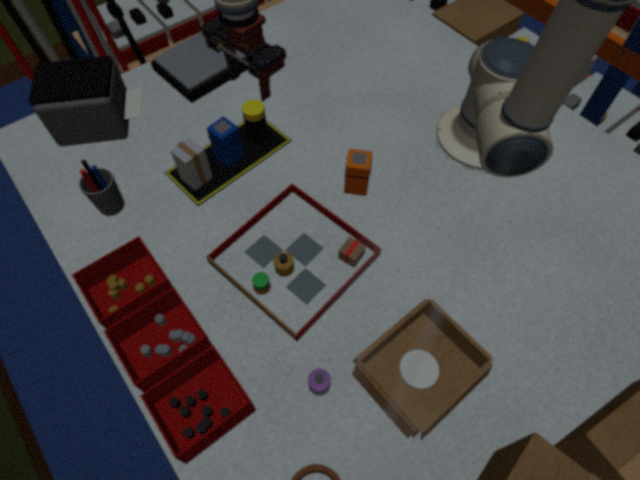

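```bash
python3 -m pendant '[8.7,2.1,-3,0,0,0,0, 8.7,2.7,-3.8,0,0,0,0, 8.7,2.7,-3.8,0,0,0,0, 8.7,2.7,-3.8,0,0,0,0, 8.7,2.7,-3.8,0,0,0,0]' >/dev/null
python3 -m pendant '[8.7,2.7,-3.8,0,0,0,0, 8.7,2.7,-3.8,0,0,0,0, 8.7,2.3,-2.8,0,0,0,0, 8.7,1.1,-1.4,0,0,0,0, 8.7,0,0,0,0,0,0]' >/dev/null
python3 -m pendant '[8.7,0,0,0,0,0,0, 8.7,0,0,0,0,0,0]' 
python3 d.py 590.2 5.2 10 -79.85
```

```text
t: 23.4
ee_pos: [0.5899, 0.0033, 0.1547]
ee_rot: [3.129, 0.277, -0.0]
contact_force: [0.2, 0.9, -0.1]
gripper_width: 0.0872
t 23.4 pos [589.9   3.3 154.7] jaw -79.87 w 87.2 F [ 0.2  0.9 -0.1] q [-0.05  0.06  1.38 -0.    1.7   1.34]
turn deg [ 0.03  0.02 -0.02]  shift cm now-axes [ 0.07 -0.19 14.47]  after-turn axes [ 0.06 -0.18 14.47]
```

```bash
python3 -m pendant '[8.7,0,-0.2,4.0,0,0,0, 8.7,0,0,4,0,0,0, 8.7,0,0,3,0,0,0, 8.7,0,0,1.5,0,0,0, 8.7,0,0,0.8,0,0,0]' 
python3 -m pendant '[8.7,0,0,0.5,0,0,0, 8.7,0,0,0.5,0,0,0, 8.7,0,0,0,0,0,0, 8.7,0,0,0,0,0,0]' 
python3 -m pendant '[3.3,0,0,0,0,0,0, 3.3,0,0,0,0,0,0, 3.3,0,0,0,0,0,0, 3.3,0,0,0,0,0,0, 3.3,0,0,0,0,0,0]' 25
python3 d.py 518 321 80 -79.85
```

```text
t: 23.9
ee_pos: [0.5891, 0.0058, 0.0204]
ee_rot: [-3.129, -0.277, 0.003]
contact_force: [-0.9, -0.8, 0.2]
gripper_width: 0.0873
t: 24.3
ee_pos: [0.5906, 0.0069, 0.0127]
ee_rot: [3.129, 0.28, 0.002]
contact_force: [0.5, 0.2, -0.3]
gripper_width: 0.0868
t: 24.8
ee_pos: [0.59, 0.0069, 0.0116]
ee_rot: [3.129, 0.28, -0.0]
contact_force: [0.3, -0.4, -0.1]
gripper_width: 0.0508
t 24.8 pos [590.    6.9  11.6] jaw -79.78 w 50.8 F [ 0.3 -0.4 -0.1] q [-0.05  0.13  1.57 -0.    1.45  1.35]
turn deg [0.   0.   0.07]  shift cm now-axes [ -1.51 -32.19  -6.84]  after-turn axes [ -1.55 -32.19  -6.84]
```

```bash
python3 -m pendant '[3.3,0,0,0,0,0,0, 3.3,0,0,0,0,0,0, 3.3,0,0,0,0,0,0, 3.3,0,0,0,0,0,0, 3.3,0,0,0,0,0,0]'
python3 d.py 518 321 80 -79.85
```

```text
t: 25.3
ee_pos: [0.59, 0.0067, 0.0116]
ee_rot: [3.129, 0.28, 0.0]
contact_force: [-0.0, -1.5, -0.6]
gripper_width: 0.0398
t 25.3 pos [590.    6.7  11.6] jaw -79.79 w 39.8 F [-0.  -1.5 -0.6] q [-0.05  0.13  1.57 -0.    1.45  1.35]
turn deg [ 0.02 -0.    0.06]  shift cm now-axes [ -1.51 -32.21  -6.85]  after-turn axes [ -1.55 -32.21  -6.84]
```

```bash
python3 -m pendant '[3.3,0,0,-2,0,0,0, 3.3,0,0,-3.5,0,0,0, 3.3,0,0,-3.5,0,0,0, 3.3,-0.2,-2.5,-2,0,0,0, 3.3,-0.2,-4.2,0,0,0,0]' 
python3 -m pendant '[3.3,-0.2,-4.2,0,0,0,0, 3.3,-0.2,-4.2,0,0,0,0, 3.3,-0.2,-4.2,0,0,0,0, 3.3,-0.2,-4.2,0,0,0,0, 3.3,-0.2,-4.2,0,0,0,0]' 
python3 -m pendant '[3.3,-0.2,-3,0,0,0,0, 3.3,-0.1,-1.5,0,0,0,0, 3.3,0,0,0,0,0,0, 3.3,0,0,0,0,0,0, 3.3,0,0,0,0,0,0]' 
python3 d.py 518.2 321.2 17 -79.85
```

```text
t: 25.8
ee_pos: [0.5759, 0.0713, 0.1256]
ee_rot: [3.129, 0.274, 0.01]
contact_force: [0.8, 0.3, -2.7]
gripper_width: 0.0396
t: 26.3
ee_pos: [0.5258, 0.2788, 0.1207]
ee_rot: [-3.129, -0.28, 0.003]
contact_force: [0.5, -0.6, -3.5]
gripper_width: 0.0395
t: 26.8
ee_pos: [0.5167, 0.3192, 0.1215]
ee_rot: [3.129, 0.277, -0.0]
contact_force: [0.5, 0.5, -2.7]
gripper_width: 0.0396
t 26.8 pos [516.7 319.2 121.5] jaw -79.88 w 39.6 F [ 0.5  0.5 -2.7] q [ 0.5   0.11  1.38 -0.    1.64  1.89]
turn deg [ 0.04  0.02 -0.03]  shift cm now-axes [ 0.19 -0.18 10.45]  after-turn axes [ 0.19 -0.17 10.45]
```

```bash
python3 -m pendant '[3.3,0.2,-0.2,3,0,0,0, 3.3,0,0,3.5,0,0,0, 3.3,0,0,2.5,0,0,0, 3.3,0,0,0.9,0,0,0, 3.3,0,0,0,0,0,0]' 
python3 -m pendant '[3.3,0,0,0,0,0,0, 3.3,0,0,0,0,0,0]' 
python3 d.py 518.2 321.2 17 -79.85
python3 - <<'E'
from h import *
for n in ("scene","side"):
  c=cam(n);cv2.imwrite(f"pics/{n}5.png",c["pixels"][270:480,150:550] if n=="side" else c["pixels"][280:450,330:510])
E
```

```text
t: 27.3
ee_pos: [0.5173, 0.3216, 0.0212]
ee_rot: [3.128, 0.277, -0.004]
contact_force: [0.3, -0.5, -3.1]
gripper_width: 0.0396
t: 27.5
ee_pos: [0.5191, 0.3235, 0.0251]
ee_rot: [-3.128, -0.279, -0.006]
contact_force: [0.7, -0.1, -2.6]
gripper_width: 0.0396
t 27.5 pos [519.1 323.5  25.1] jaw -79.81 w 39.6 F [ 0.7 -0.1 -2.6] q [ 0.5   0.17  1.5  -0.    1.47  1.89]
turn deg [-0.07 -0.21  0.04]  shift cm now-axes [-0.13  0.21  0.81]  after-turn axes [-0.13  0.21  0.81]
```

View pics/side5.png

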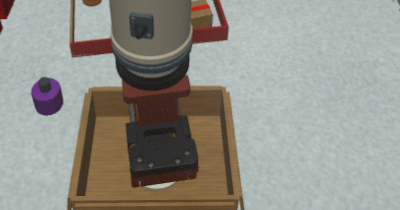

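```bash
python3 -m pendant '[3.3,-0.1,0.2,0.4,0,0,0, 3.3,0,0,0.3,0,0,0, 3.3,0,0,0,0,0,0, 3.3,0,0,0,0,0,0, 3.3,0,0,0,0,0,0]' 
python3 -m pendant '[3.3,0,0,0.1,0,0,0, 3.3,0,0,0,0,0,0]' 
python3 d.py 518.2 321.2 17 -79.85
```

```text
t: 28.1
ee_pos: [0.5173, 0.3209, 0.0165]
ee_rot: [3.129, 0.28, 0.001]
contact_force: [-2.0, -2.0, 4.8]
gripper_width: 0.04
t: 28.3
ee_pos: [0.5174, 0.3209, 0.0165]
ee_rot: [3.129, 0.28, 0.002]
contact_force: [-3.4, -2.9, 10.1]
gripper_width: 0.0394
t 28.3 pos [517.4 320.9  16.5] jaw -79.78 w 39.4 F [-3.4 -2.9 10.1] q [ 0.5   0.17  1.51 -0.    1.46  1.89]
turn deg [ 0.01 -0.06  0.07]  shift cm now-axes [ 0.09 -0.02 -0.05]  after-turn axes [ 0.09 -0.02 -0.05]
```

Seated on the pad (height 16.5 mm as expected). Release after relieving the press.

```bash
python3 -m pendant '[3.3,0,0,-0.2,0,0,0, 3.3,0,0,0,0,0,0]' 
python3 -m pendant '[7,0,0,0,0,0,0, 7,0,0,0,0,0,0, 7,0,0,0,0,0,0, 7,0,0,0,0,0,0, 7,0,0,0,0,0,0]'
python3 -m pendant '[7,0,0,-2,0,0,0, 7,0,0,-4,0,0,0, 7,0,0,-4,0,0,0, 7,0,0,-3,0,0,0, 7,0,0,0,0,0,0]'
python3 - <<'E'
from h import *
c=cam("wrist");cv2.imwrite("pics/w6.png",c["pixels"])
E
python3 d.py 430 -329 150 10.15
```

```text
t: 28.5
ee_pos: [0.5171, 0.3211, 0.0165]
ee_rot: [-3.129, -0.28, -0.0]
contact_force: [-1.2, -1.0, 2.1]
gripper_width: 0.0396
t: 29.0
ee_pos: [0.5171, 0.3209, 0.0165]
ee_rot: [3.129, 0.28, -0.0]
contact_force: [0.7, -0.4, -0.4]
gripper_width: 0.0695
t: 29.5
ee_pos: [0.5192, 0.3221, 0.1533]
ee_rot: [-3.125, -0.28, -0.015]
contact_force: [0.8, -0.2, 0.5]
gripper_width: 0.0699
t 29.55 pos [518.3 321.6 150. ] jaw -79.78 w 69.9 F [1. 0. 0.] q [0.5  0.11 1.34 0.   1.69 1.89]
turn deg [  0.16  -0.33 -89.93]  shift cm now-axes [-20.23  62.46  -0.24]  after-turn axes [-62.49 -20.16  -0.  ]
```

View pics/w6.png

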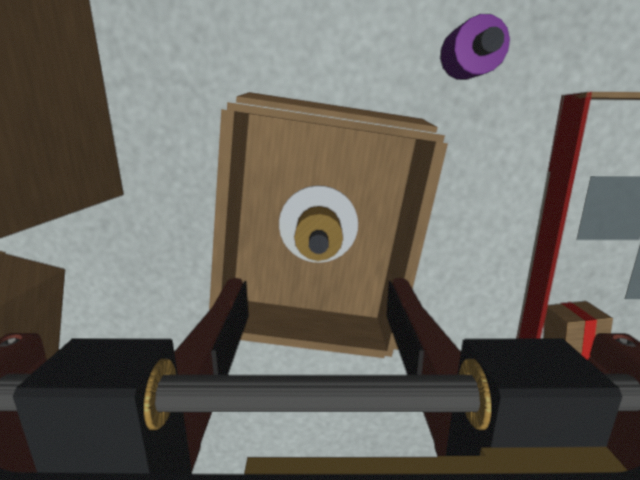

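```bash
python3 -m pendant '[8.7,0,0,0,0,0,-8.4, 8.7,0,0,0,0,0,-8.4, 8.7,0,0,0,0,0,-8.4, 8.7,0,0,0,0,0,-8.4, 8.7,0,0,0,0,0,-8.4]' >/dev/null
python3 -m pendant '[8.7,0,0,0,0,0,-8.4, 8.7,0,0,0,0,0,-8.4, 8.7,0,0,0,0,0,-8.4, 8.7,0,0,0,0,0,-8.4, 8.7,0,0,0,0,0,-8.4]' >/dev/null
python3 -m pendant '[8.7,0,0,0,0,0,-6, 8.7,-3,-1,0,0,0,0, 8.7,-4.5,-1.5,0,0,0,0, 8.7,-4.5,-1.5,0,0,0,0, 8.7,-4.5,-1.5,0,0,0,0]' >/dev/null
python3 -m pendant '[8.7,-4.5,-1.5,0,0,0,0, 8.7,-4.5,-1.5,0,0,0,0, 8.7,-4.5,-1.5,0,0,0,0, 8.7,-4.5,-1.5,0,0,0,0, 8.7,-4.5,-1.5,0,0,0,0]' >/dev/null
python3 -m pendant '[8.7,-4.5,-1.5,0,0,0,0, 8.7,-4.5,-1.5,0,0,0,0, 8.7,-4.5,-1.5,0,0,0,0, 8.7,-4,-1,0,0,0,0, 8.7,0,0,0,0,0,0]'
python3 d.py 430 -329 150 10.15
python3 - <<'E'
from h import *
s0=None
for n in ("scene","side"):
    c=cam(n); np.save(n+"7.npy",c,allow_pickle=True); cv2.imwrite(f"pics/{n}7.png",c["pixels"])
    P=cloud(c); X,Y,Z=[P[...,i] for i in range(3)]
    m=(np.hypot(X-.518,Y-.321)<.035)&(Z>.054)&(Z<.064); v,u=np.nonzero(m); q=onplane(c,np.c_[u,v],.059)[:,:2]*1000
    print(n,"stud",len(u),q.mean(0).round(1))
    m=(np.hypot(X-.518,Y-.321)<.035)&(Z>.040)&(Z<.048); v,u=np.nonzero(m); q=onplane(c,np.c_[u,v],.043)[:,:2]*1000
    print("shoulder",len(u),q.mean(0).round(1),cv2.minEnclosingCircle(q.astype(np.float32)))
    hsv=cv2.cvtColor(c["pixels"],cv2.COLOR_BGR2HSV)
    m=(np.hypot(X-.518,Y-.321)<.05)&(Z>.003)&(Z<.015)&(hsv[...,1]<70)&(hsv[...,2]>110)
    v,u=np.nonzero(m); q=onplane(c,np.c_[u,v],.009)[:,:2]*1000
    print("pad",len(u),cv2.minEnclosingCircle(q.astype(np.float32)))
    # gray squares
    m=(X>.42)&(X<.7)&(np.abs(Y)<.13)&(np.abs(Z-.004)<.006)&(hsv[...,1]<70)&(hsv[...,2]<(105 if n=="scene" else 140))
    m=cv2.morphologyEx(m.astype(np.uint8),cv2.MORPH_OPEN,np.ones((3,3)))
    num,l,st,ce=cv2.connectedComponentsWithStats(m)
    for i in range(1,num):
        if st[i,4]>150:
            v,u=np.nonzero(l==i); q=onplane(c,np.c_[u,v],.004)[:,:2]*1000; print("sq",st[i,4],cv2.minAreaRect(q.astype(np.float32)),q.mean(0).round(1))
    a=c["pixels"]; u=proj(c,[[.518,.321,.03]])[0].astype(int)
    cv2.imwrite(f"pics/pad_{n}.png",cv2.resize(a[max(0,u[1]-60):u[1]+60,u[0]-70:u[0]+70],None,fx=3,fy=3,interpolation=cv2.INTER_CUBIC))
E
```

```text
t: 32.05
ee_pos: [0.4334, -0.2716, 0.1441]
ee_rot: [-2.019, -2.402, 0.003]
contact_force: [0.6, 1.6, -0.1]
gripper_width: 0.0869
t 32.05 pos [ 433.4 -271.6  144.1] jaw 9.9 w 86.9 F [ 0.6  1.6 -0.1] q [-0.63 -0.15  1.6  -0.    1.69 -0.8 ]
turn deg [-0.19 -0.07 -0.25]  shift cm now-axes [-5.59 -1.32 -0.6 ]  after-turn axes [-5.59 -1.35 -0.59]
scene stud 74 [515.6 320.7]
shoulder 322 [516.6 321.1] ((515.2711791992188, 320.74542236328125), 20.150671005249023)
pad 518 ((516.2373657226562, 320.3943176269531), 33.93532180786133)
sq 717 ((528.1743774414062, -8.098209381103516), (60.52668380737305, 60.82476043701172), 10.384437561035156) [528.6  -7.7]
sq 707 ((598.347412109375, -56.67829513549805), (60.8859748840332, 60.79951858520508), 9.873238563537598) [598.8 -56.2]
sq 804 ((577.4351196289062, 61.44215774536133), (60.03623580932617, 59.62509536743164), 9.241351127624512) [577.6  62.3]
side stud 150 [517.8 321.2]
shoulder 591 [517.7 323.9] ((517.7211303710938, 320.94696044921875), 20.55499839782715)
pad 1207 ((519.1073608398438, 320.1974792480469), 35.408363342285156)
sq 566 ((601.9563598632812, -57.09588623046875), (57.33241271972656, 57.857635498046875), 10.164676666259766) [602.  -56.4]
sq 670 ((532.5689086914062, -8.860958099365234), (58.268184661865234, 58.66776657104492), 9.837018966674805) [532.1  -8.4]
sq 801 ((580.5232543945312, 61.12451171875), (57.382415771484375, 58.1221923828125), 10.415337562561035) [580.5  61.7]
```

```bash
python3 -m pendant '[6.8,-3.5,-0.9,0,0,0,0, 6.8,-2,-0.5,0,0,0,0, 6.8,0,0,0,0,0,0, 6.8,0,0,0,0,0,0, 6.8,0,0,0,0,0,0]'
python3 d.py 430.1 -329 46 10.0
```

```text
t: 32.65
ee_pos: [0.4316, -0.3229, 0.1464]
ee_rot: [-2.012, -2.412, -0.001]
contact_force: [-1.1, 0.1, 0.4]
gripper_width: 0.0678
t 32.65 pos [ 431.6 -322.9  146.4] jaw 10.32 w 67.8 F [-1.1  0.1  0.4] q [-0.71 -0.07  1.53  0.    1.68 -0.89]
turn deg [ 0.   -0.05  0.32]  shift cm now-axes [-0.58 -0.26 10.04]  after-turn axes [-0.58 -0.26 10.04]
```

View pics/pad_side.png

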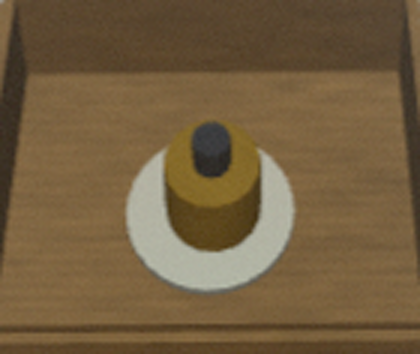

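```bash
python3 -m pendant '[6.8,-0.6,-0.3,2.5,0,0,0, 6.8,0,0,3,0,0,0, 6.8,0,0,3,0,0,0, 6.8,0,0,1.3,0,0,0, 6.8,0,0,0.2,0,0,0]'
python3 -m pendant '[6.8,0,0,0,0,0,0, 6.8,0,0,0,0,0,0, 6.8,0,0,0,0,0,0]'
python3 d.py 430.1 -329 45.1 10.0
```

```text
t: 33.15
ee_pos: [0.4287, -0.3293, 0.0448]
ee_rot: [-2.011, -2.409, -0.0]
contact_force: [-0.9, -0.9, -0.0]
gripper_width: 0.0681
t: 33.45
ee_pos: [0.4301, -0.3316, 0.0485]
ee_rot: [2.013, 2.408, -0.0]
contact_force: [-0.6, -0.1, 0.1]
gripper_width: 0.0678
t 33.45 pos [ 430.1 -331.6   48.5] jaw 10.22 w 67.8 F [-0.6 -0.1  0.1] q [-0.72 -0.03  1.66  0.    1.5  -0.9 ]
turn deg [0.11 0.13 0.22]  shift cm now-axes [0.26 0.04 0.34]  after-turn axes [0.25 0.04 0.34]
```

```bash
python3 -m pendant '[6.8,0.25,0.05,0.3,0,0,0.2, 6.8,0,0,0,0,0,0, 6.8,0,0,0,0,0,0]'
python3 d.py 430.1 -329 45.1 10.0
python3 -m pendant '[4.5,0,0,0,0,0,0, 4.5,0,0,0,0,0,0, 4.5,0,0,0,0,0,0, 4.5,0,0,0,0,0,0]' 20
python3 d.py 580.1 64.3 125 10.1
```

```text
t: 33.75
ee_pos: [0.4294, -0.3284, 0.0437]
ee_rot: [-2.019, -2.407, 0.0]
contact_force: [-1.3, -0.7, 0.4]
gripper_width: 0.0681
t 33.75 pos [ 429.4 -328.4   43.7] jaw 10.02 w 68.1 F [-1.3 -0.7  0.4] q [-0.72 -0.03  1.67 -0.    1.5  -0.89]
turn deg [-0.    0.    0.02]  shift cm now-axes [-0.08  0.06 -0.14]  after-turn axes [-0.08  0.06 -0.14]
t: 34.15
ee_pos: [0.4295, -0.3285, 0.0437]
ee_rot: [2.019, 2.407, 0.0]
contact_force: [0.4, 0.6, 0.1]
gripper_width: 0.0518
t 34.15 pos [ 429.5 -328.5   43.7] jaw 10.02 w 51.8 F [0.4 0.6 0.1] q [-0.72 -0.03  1.67  0.    1.5  -0.89]
turn deg [ 0.01  0.01 -0.08]  shift cm now-axes [36.06 21.66 -8.13]  after-turn axes [36.03 21.71 -8.13]
```

```bash
python3 -m pendant '[4.5,0,0,-2,0,0,0, 4.5,0,0,-3.5,0,0,0, 4.5,0,0,-2.6,0,0,0, 4.5,3,1.8,0,0,0,0, 4.5,4,2.4,0,0,0,0]' 
python3 -m pendant '[4.5,4,2.4,0,0,0,0, 4.5,4,2.4,0,0,0,0, 4.5,4,2.4,0,0,0,0, 4.5,4,2.4,0,0,0,0, 4.5,4,2.4,0,0,0,0]'
python3 -m pendant '[4.5,4,2.4,0,0,0,0, 4.5,3.5,2.1,0,0,0,0, 4.5,1.5,1,0,0,0,0, 4.5,0,0,0,0,0,0, 4.5,0,0,0,0,0,0]'
python3 -m pendant '[4.5,0,0,0,0,0,0, 4.5,0,0,0,0,0,0]'
python3 d.py 580.1 64.8 45 10.1
```

```text
t: 34.65
ee_pos: [0.4586, -0.253, 0.1254]
ee_rot: [2.023, 2.402, -0.001]
contact_force: [0.9, -0.3, -2.2]
gripper_width: 0.052
t: 35.15
ee_pos: [0.542, -0.0325, 0.1242]
ee_rot: [-2.019, -2.406, 0.001]
contact_force: [0.4, -0.8, -1.3]
gripper_width: 0.0518
t: 35.65
ee_pos: [0.5801, 0.0631, 0.1241]
ee_rot: [-2.019, -2.407, 0.003]
contact_force: [-0.1, 0.3, -1.9]
gripper_width: 0.0521
t: 35.85
ee_pos: [0.5803, 0.0624, 0.1247]
ee_rot: [2.021, 2.405, -0.0]
contact_force: [0.1, -0.4, -1.7]
gripper_width: 0.0517
t 35.85 pos [580.3  62.4 124.7] jaw 9.91 w 51.7 F [ 0.1 -0.4 -1.7] q [ 0.05  0.05  1.45 -0.    1.64 -0.12]
turn deg [-0.    0.02 -0.19]  shift cm now-axes [0.25 0.03 7.97]  after-turn axes [0.24 0.03 7.97]
```

```bash
python3 -m pendant '[4.5,0.2,0,2.5,0,0,-0.2, 4.5,0,0,2.5,0,0,0, 4.5,0,0,1.8,0,0,0, 4.5,0,0,0.6,0,0,0, 4.5,0,0,0,0,0,0]'
python3 -m pendant '[4.5,0,0,0,0,0,0, 4.5,0,0,0,0,0,0, 4.5,0,0,0,0,0,0]'
python3 d.py 580.1 64.8 45 10.1
```

```text
t: 36.35
ee_pos: [0.5795, 0.065, 0.0499]
ee_rot: [-2.015, -2.408, 0.002]
contact_force: [-0.1, 0.2, -1.8]
gripper_width: 0.0522
t: 36.65
ee_pos: [0.5808, 0.0658, 0.052]
ee_rot: [2.014, 2.409, 0.002]
contact_force: [0.8, -0.1, -1.1]
gripper_width: 0.0515
t 36.65 pos [580.8  65.8  52. ] jaw 10.22 w 51.5 F [ 0.8 -0.1 -1.1] q [ 0.05  0.08  1.54 -0.    1.51 -0.12]
turn deg [0.12 0.02 0.12]  shift cm now-axes [-0.08 -0.09  0.7 ]  after-turn axes [-0.08 -0.09  0.7 ]
```

```bash
python3 -m pendant '[4.5,-0.1,-0.1,0.5,0,0,0, 4.5,0,0,0,0,0,0, 4.5,0,0,0,0,0,0]'
python3 -m pendant '[4.5,0,0,0.1,0,0,0, 4.5,0,0,0,0,0,0, 4.5,0,0,0,0,0,0]'
python3 -m pendant '[4.5,0,0,0.1,0,0,0, 4.5,0,0,0,0,0,0]'
python3 d.py 580.1 64.8 45 10.1
```

```text
t: 36.95
ee_pos: [0.5791, 0.0646, 0.0453]
ee_rot: [-2.015, -2.41, 0.001]
contact_force: [-0.8, 0.6, -1.3]
gripper_width: 0.0517
t: 37.25
ee_pos: [0.5794, 0.0647, 0.0447]
ee_rot: [2.015, 2.41, 0.0]
contact_force: [-0.3, 0.3, -2.3]
gripper_width: 0.0521
t: 37.45
ee_pos: [0.5794, 0.0647, 0.0446]
ee_rot: [2.014, 2.41, 0.001]
contact_force: [-1.9, 0.3, 5.3]
gripper_width: 0.0518
t 37.45 pos [579.4  64.7  44.6] jaw 10.22 w 51.8 F [-1.9  0.3  5.3] q [ 0.05  0.08  1.55  0.    1.5  -0.13]
turn deg [0.03 0.   0.12]  shift cm now-axes [-0.    0.07 -0.04]  after-turn axes [-0.    0.07 -0.04]
```

```bash
python3 -m pendant '[4.5,0,0,-0.1,0,0,0, 7,0,0,0,0,0,0, 7,0,0,0,0,0,0, 7,0,0,0,0,0,0, 7,0,0,0,0,0,0]'
python3 -m pendant '[7,0,0,-3,0,0,0, 7,0,0,-4,0,0,0, 7,0,0,-4,0,0,0, 7,0,0,0,0,0,8.4, 7,0,0,0,0,0,8.4]' >/dev/null
python3 -m pendant '[7,0,0,0,0,0,8.4, 7,0,0,0,0,0,8.4, 7,0,0,0,0,0,8.4, 7,0,0,0,0,0,8.4, 7,0,0,0,0,0,8.4]' >/dev/null
python3 -m pendant '[7,0,0,0,0,0,8.4, 7,0,0,0,0,0,8.4, 7,0,0,0,0,0,8.4, 7,0,0,0,0,0,6, 7,0,0,0,0,0,0]'
python3 d.py 520 -320 150 -79.94
```

```text
t: 37.95
ee_pos: [0.5793, 0.0647, 0.0446]
ee_rot: [2.015, 2.41, 0.0]
contact_force: [0.1, -0.9, 0.9]
gripper_width: 0.0702
t: 39.45
ee_pos: [0.5793, 0.0646, 0.1546]
ee_rot: [3.129, 0.278, 0.0]
contact_force: [0.8, -1.1, 0.1]
gripper_width: 0.07
t 39.45 pos [579.3  64.6 154.6] jaw -79.83 w 70.0 F [ 0.8 -1.1  0.1] q [ 0.05  0.04  1.4  -0.    1.7   1.45]
turn deg [ 0.   -0.    0.11]  shift cm now-axes [-12.63  36.81   0.46]  after-turn axes [-12.56  36.84   0.46]
```

```bash
python3 -m pendant '[7,-1.1,3.5,0,0,0,0, 7,-1.5,4.5,0,0,0,0, 7,-1.5,4.5,0,0,0,0, 7,-1.5,4.5,0,0,0,0, 7,-1.5,4.5,0,0,0,0]' >/dev/null
python3 -m pendant '[7,-1.5,4.5,0,0,0,0, 7,-1.5,4.5,0,0,0,0, 7,-1.5,4,0,0,0,0, 7,-1,2.3,0,0,0,0, 7,0,0,0,0,0,0]'  >/dev/null
python3 -m pendant '[7,0,0,0,0,0,0, 7,0,0,0,0,0,0]' 
python3 d.py 520 -320 46 -79.94
python3 - <<'E'
from h import *
c=cam("wrist");cv2.imwrite("pics/w8.png",c["pixels"])
E
```

```text
t: 40.65
ee_pos: [0.521, -0.3187, 0.1547]
ee_rot: [-3.128, -0.283, -0.0]
contact_force: [-0.0, 0.1, 0.1]
gripper_width: 0.0698
t 40.65 pos [ 521.  -318.7  154.7] jaw -79.65 w 69.8 F [-0.   0.1  0.1] q [-0.6   0.12  1.32  0.    1.7   0.79]
turn deg [-0.02 -0.02  0.29]  shift cm now-axes [-0.13  0.11 10.87]  after-turn axes [-0.12  0.11 10.87]
```

View pics/w8.png

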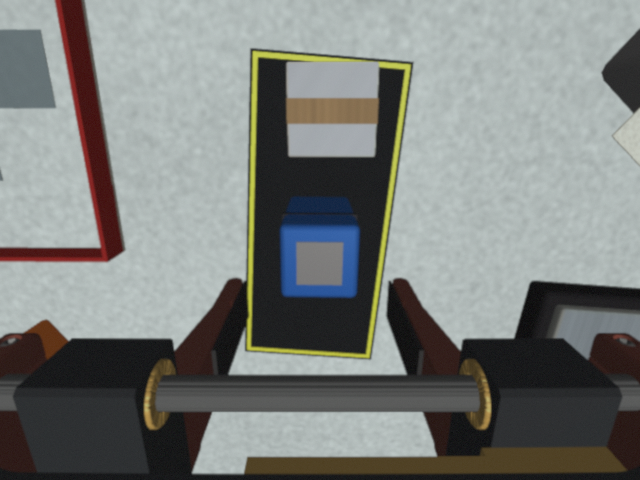

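```bash
python3 -m pendant '[7,-0.1,0.1,2.5,0,0,0.2, 7,0,0,3,0,0,0, 7,0,0,3,0,0,0, 7,0,0,1.7,0,0,0, 7,0,0,0.5,0,0,0]' >/dev/null
python3 -m pendant '[7,0,0,0,0,0,0, 7,0,0,0,0,0,0, 7,0,0,0,0,0,0, 7,0,0,0,0,0,0]'
python3 d.py 520 -320 45.2 -79.94
```

```text
t: 41.6
ee_pos: [0.5204, -0.3215, 0.0492]
ee_rot: [3.128, 0.274, 0.003]
contact_force: [-0.5, -0.3, -0.7]
gripper_width: 0.07
t 41.6 pos [ 520.4 -321.5   49.2] jaw -79.99 w 70.0 F [-0.5 -0.3 -0.7] q [-0.61  0.15  1.47 -0.    1.51  0.79]
turn deg [ 0.1  -0.1  -0.04]  shift cm now-axes [-0.02 -0.16  0.4 ]  after-turn axes [-0.01 -0.16  0.4 ]
```

```bash
python3 -m pendant '[7,0,0,0.3,0,0,0, 7,0,0,0,0,0,0, 7,0,0,0,0,0,0]'
python3 -m pendant '[4.5,0,0,0,0,0,0, 4.5,0,0,0,0,0,0, 4.5,0,0,0,0,0,0, 4.5,0,0,0,0,0,0]' 20
python3 d.py 533.9 -6.2 115 -79.97
```

```text
t: 41.9
ee_pos: [0.5197, -0.321, 0.0445]
ee_rot: [-3.129, -0.274, 0.0]
contact_force: [0.0, 0.4, 0.1]
gripper_width: 0.0702
t: 42.3
ee_pos: [0.5198, -0.3209, 0.0446]
ee_rot: [-3.129, -0.274, 0.0]
contact_force: [-1.1, 1.4, 0.8]
gripper_width: 0.0518
t 42.3 pos [ 519.8 -320.9   44.6] jaw -79.98 w 51.8 F [-1.1  1.4  0.8] q [-0.61  0.16  1.47  0.    1.51  0.79]
turn deg [-0.01  0.   -0.01]  shift cm now-axes [  6.87 -30.75  -7.03]  after-turn axes [  6.87 -30.74  -7.04]
```

```bash
python3 -m pendant '[4.5,0,0,-2,0,0,0, 4.5,0,0,-3.2,0,0,0, 4.5,0,0,-2.3,0,0,0, 4.5,0.8,-3.5,0,0,0,0, 4.5,1,-4.4,0,0,0,0]' >/dev/null
python3 -m pendant '[4.5,1,-4.4,0,0,0,0, 4.5,1,-4.4,0,0,0,0, 4.5,1,-4.4,0,0,0,0, 4.5,1,-4.4,0,0,0,0, 4.5,0.7,-3.5,0,0,0,0]'
python3 -m pendant '[4.5,0.4,-1.7,0,0,0,0, 4.5,0,0,0,0,0,0, 4.5,0,0,0,0,0,0, 4.5,0,0,0,0,0,0, 4.5,0,0,0,0,0,0]'
python3 d.py 533.9 -6.2 46 -79.97
```

```text
t: 43.3
ee_pos: [0.533, -0.0217, 0.1193]
ee_rot: [-3.129, -0.276, 0.0]
contact_force: [0.3, 0.3, -2.3]
gripper_width: 0.0519
t: 43.8
ee_pos: [0.5343, -0.0078, 0.1195]
ee_rot: [3.13, 0.272, -0.001]
contact_force: [0.2, -0.8, -1.8]
gripper_width: 0.0517
t 43.8 pos [534.3  -7.8 119.5] jaw -80.08 w 51.7 F [ 0.2 -0.8 -1.8] q [-0.08 -0.08  1.59 -0.    1.64  1.32]
turn deg [ 0.01  0.02 -0.11]  shift cm now-axes [-0.01 -0.17  7.35]  after-turn axes [-0.01 -0.17  7.35]
```

```bash
python3 -m pendant '[4.5,0,-0.15,2.3,0,0,0.1, 4.5,0,0,2.3,0,0,0, 4.5,0,0,1.6,0,0,0, 4.5,0,0,0.7,0,0,0, 4.5,0,0,0,0,0,0]' >/dev/null
python3 -m pendant '[4.5,0,0,0,0,0,0, 4.5,0,0,0,0,0,0, 4.5,0,0,0,0,0,0]'
python3 d.py 533.9 -6.2 46 -79.97
```

```text
t: 44.6
ee_pos: [0.5347, -0.0053, 0.0518]
ee_rot: [3.129, 0.272, 0.003]
contact_force: [-1.0, 0.3, -1.9]
gripper_width: 0.0522
t 44.6 pos [534.7  -5.3  51.8] jaw -80.08 w 52.2 F [-1.   0.3 -1.9] q [-0.07 -0.05  1.68 -0.    1.51  1.32]
turn deg [ 0.03 -0.11 -0.11]  shift cm now-axes [-0.1   0.08  0.58]  after-turn axes [-0.1   0.08  0.58]
```

```bash
python3 -m pendant '[4.5,-0.05,0.1,0.4,0,0,0, 4.5,0,0,0,0,0,0, 4.5,0,0,0,0,0,0]'
python3 d.py 533.9 -6.2 46 -79.97
python3 -m pendant '[4.5,0,0,0.1,0,0,0, 4.5,0,0,0,0,0,0, 4.5,0,0,0,0,0,0]'
python3 -m pendant '[4.5,0,0,0,0,0,0]'
python3 d.py 533.9 -6.2 46 -79.97
```

```text
t: 44.9
ee_pos: [0.5336, -0.0063, 0.0464]
ee_rot: [-3.13, -0.272, 0.001]
contact_force: [-0.4, 0.3, -1.7]
gripper_width: 0.0518
t 44.9 pos [533.6  -6.3  46.4] jaw -80.08 w 51.8 F [-0.4  0.3 -1.7] q [-0.08 -0.05  1.69 -0.    1.51  1.32]
turn deg [-0.    0.02 -0.11]  shift cm now-axes [ 0.03 -0.    0.04]  after-turn axes [ 0.03 -0.    0.04]
t: 45.2
ee_pos: [0.5338, -0.0063, 0.0457]
ee_rot: [3.13, 0.272, 0.0]
contact_force: [0.2, 0.2, -1.8]
gripper_width: 0.0518
t: 45.3
ee_pos: [0.5337, -0.0063, 0.0456]
ee_rot: [3.13, 0.272, -0.0]
contact_force: [0.5, 1.0, -1.2]
gripper_width: 0.0521
t 45.3 pos [533.7  -6.3  45.6] jaw -80.08 w 52.1 F [ 0.5  1.  -1.2] q [-0.08 -0.05  1.69 -0.    1.5   1.32]
turn deg [ 0.    0.   -0.11]  shift cm now-axes [ 0.02 -0.01 -0.04]  after-turn axes [ 0.02 -0.01 -0.04]
```

```bash
python3 -m pendant '[4.5,0,0,0.1,0,0,0, 4.5,0,0,0,0,0,0, 4.5,0,0,0,0,0,0]'
python3 -m pendant '[7,0,0,0,0,0,0, 7,0,0,0,0,0,0, 7,0,0,0,0,0,0, 7,0,0,0,0,0,0]'
python3 -m pendant '[7,0,0,-3,0,0,0, 7,0,0,-4,0,0,0, 7,0,0,-4,0,0,0, 7,0,0,0,0,0,-8.4, 7,0,0,0,0,0,-8.4]' >/dev/null
python3 -m pendant '[7,0,0,0,0,0,-8.4, 7,0,0,0,0,0,-8.4, 7,0,0,0,0,0,-8.4, 7,0,0,0,0,0,-8.4, 7,0,0,0,0,0,-8.4]' >/dev/null
python3 -m pendant '[7,0,0,0,0,0,-8.4, 7,0,0,0,0,0,-8.4, 7,0,0,0,0,0,-8.4, 7,0,0,0,0,0,-6, 7,0,0,0,0,0,0]'
python3 d.py 611.6 -310 150 9.85
```

```text
t: 45.6
ee_pos: [0.5338, -0.0063, 0.0456]
ee_rot: [3.13, 0.272, 0.001]
contact_force: [-3.9, 1.1, 5.6]
gripper_width: 0.0519
t: 46.0
ee_pos: [0.5337, -0.0063, 0.0444]
ee_rot: [-3.13, -0.272, 0.0]
contact_force: [0.3, 0.1, -0.3]
gripper_width: 0.0702
t: 47.5
ee_pos: [0.5337, -0.0063, 0.1545]
ee_rot: [-2.02, -2.406, 0.0]
contact_force: [-0.6, 0.1, 0.1]
gripper_width: 0.07
t 47.5 pos [533.7  -6.3 154.5] jaw 9.97 w 70.0 F [-0.6  0.1  0.1] q [-0.08 -0.09  1.53 -0.    1.7  -0.25]
turn deg [-0.01 -0.    0.12]  shift cm now-axes [-31.26   2.41   0.44]  after-turn axes [-31.25   2.48   0.45]
```

```bash
python3 -m pendant '[7,-3.3,0.3,0,0,0,0, 7,-4.5,0.3,0,0,0,0, 7,-4.5,0.3,0,0,0,0, 7,-4.5,0.4,0,0,0,0, 7,-4.5,0.4,0,0,0,0]' >/dev/null
python3 -m pendant '[7,-4.5,0.3,0,0,0,0, 7,-3.6,0.3,0,0,0,0, 7,-1.9,0.1,0,0,0,0, 7,0,0,0,0,0,0, 7,0,0,0,0,0,0]' 
python3 d.py 611.6 -310 46 9.85
```

```text
t: 48.5
ee_pos: [0.6112, -0.3102, 0.1541]
ee_rot: [-2.023, -2.402, -0.0]
contact_force: [-0.5, 0.1, 0.3]
gripper_width: 0.0693
t 48.5 pos [ 611.2 -310.2  154.1] jaw 9.8 w 69.3 F [-0.5  0.1  0.3] q [-0.52  0.32  1.09  0.    1.73 -0.69]
turn deg [-0.03 -0.06 -0.05]  shift cm now-axes [-0.    0.05 10.81]  after-turn axes [1.000e-02 4.000e-02 1.081e+01]
```

```bash
python3 -m pendant '[7,0,0,2.5,0,0,0, 7,0,0,3,0,0,0, 7,0,0,3,0,0,0, 7,0,0,1.7,0,0,0, 7,0,0,0.5,0,0,0]' >/dev/null
python3 -m pendant '[7,0,0,0,0,0,0, 7,0,0,0,0,0,0, 7,0,0,0,0,0,0, 7,0,0,0.1,0,0,0, 7,0,0,0,0,0,0]'
python3 d.py 611.6 -310 45.2 9.85
```

```text
t: 49.5
ee_pos: [0.6115, -0.3107, 0.0473]
ee_rot: [2.021, 2.404, 0.0]
contact_force: [0.3, 0.6, -0.5]
gripper_width: 0.0701
t 49.5 pos [ 611.5 -310.7   47.3] jaw 9.91 w 70.1 F [ 0.3  0.6 -0.5] q [-0.52  0.35  1.24 -0.    1.55 -0.69]
turn deg [0.04 0.04 0.06]  shift cm now-axes [0.07 0.02 0.21]  after-turn axes [0.07 0.02 0.21]
```

```bash
python3 -m pendant '[7,0.05,0,0.1,0,0,0, 7,0,0,0,0,0,0]'
python3 -m pendant '[4.5,0,0,0,0,0,0, 4.5,0,0,0,0,0,0, 4.5,0,0,0,0,0,0, 4.5,0,0,0,0,0,0, 4.5,0,0,0,0,0,0]' 20
python3 d.py 600.7 -55 115 10.12
```

```text
t: 49.7
ee_pos: [0.6112, -0.3099, 0.0455]
ee_rot: [-2.021, -2.405, -0.0]
contact_force: [-0.8, 0.1, -0.5]
gripper_width: 0.0702
t: 50.2
ee_pos: [0.6113, -0.31, 0.0456]
ee_rot: [2.021, 2.405, 0.0]
contact_force: [-0.2, -1.0, 0.1]
gripper_width: 0.0524
t 50.2 pos [ 611.3 -310.    45.6] jaw 9.92 w 52.4 F [-0.2 -1.   0.1] q [-0.52  0.35  1.24  0.    1.54 -0.69]
turn deg [ 0.01  0.   -0.2 ]  shift cm now-axes [25.3   3.35 -6.94]  after-turn axes [25.29  3.44 -6.94]
```

```bash
python3 -m pendant '[4.5,0,0,-2,0,0,0, 4.5,0,0,-3,0,0,0, 4.5,0,0,-2.3,0,0,0, 4.5,3.2,0.4,0,0,0,-0.2, 4.5,4.3,0.6,0,0,0,0]' >/dev/null
python3 -m pendant '[4.5,4.3,0.6,0,0,0,0, 4.5,4.3,0.6,0,0,0,0, 4.5,4.3,0.6,0,0,0,0, 4.5,3.2,0.4,0,0,0,0, 4.5,1.5,0.2,0,0,0,0]'
python3 -m pendant '[4.5,0,0,0,0,0,0, 4.5,0,0,0,0,0,0, 4.5,0,0,0,0,0,0]'
python3 d.py 600.7 -55 47 10.12
```

```text
t: 51.2
ee_pos: [0.6002, -0.054, 0.1183]
ee_rot: [-2.013, -2.411, -0.0]
contact_force: [-0.2, -0.9, -1.4]
gripper_width: 0.0519
t: 51.5
ee_pos: [0.6007, -0.0586, 0.1184]
ee_rot: [2.019, 2.407, -0.001]
contact_force: [-0.2, 0.5, -2.4]
gripper_width: 0.052
t 51.5 pos [600.7 -58.6 118.4] jaw 10.02 w 52.0 F [-0.2  0.5 -2.4] q [-0.15  0.1   1.4  -0.    1.64 -0.33]
turn deg [-0.03  0.03 -0.1 ]  shift cm now-axes [0.36 0.06 7.14]  after-turn axes [0.35 0.06 7.14]
```

```bash
python3 -m pendant '[4.5,0.35,0.05,2.3,0,0,-0.1, 4.5,0,0,2.3,0,0,0, 4.5,0,0,1.5,0,0,0, 4.5,0,0,0.6,0,0,0, 4.5,0,0,0,0,0,0]' >/dev/null
python3 -m pendant '[4.5,0,0,0,0,0,0, 4.5,0,0,0,0,0,0, 4.5,0,0,0.1,0,0,0, 4.5,0,0,0,0,0,0]'
python3 d.py 600.7 -55 46.5 10.12
```

```text
t: 52.4
ee_pos: [0.6009, -0.0534, 0.0512]
ee_rot: [2.014, 2.41, 0.001]
contact_force: [0.5, -0.0, -2.2]
gripper_width: 0.0522
t 52.4 pos [600.9 -53.4  51.2] jaw 10.23 w 52.2 F [ 0.5 -0.  -2.2] q [-0.14  0.13  1.49 -0.    1.52 -0.32]
turn deg [0.05 0.02 0.11]  shift cm now-axes [-0.16 -0.05  0.47]  after-turn axes [-0.16 -0.05  0.47]
```

```bash
python3 -m pendant '[4.5,-0.1,0,0.3,0,0,0, 4.5,0,0,0,0,0,0, 4.5,0,0,0,0,0,0]'
python3 d.py 600.7 -55 46.5 10.12
python3 -m pendant '[4.5,0,0,0.1,0,0,0, 4.5,0,0,0,0,0,0, 4.5,0,0,0,0,0,0]'
python3 d.py 600.7 -55 46.5 10.12
```

```text
t: 52.7
ee_pos: [0.6006, -0.0544, 0.0474]
ee_rot: [-2.015, -2.41, 0.0]
contact_force: [-0.1, -0.0, -1.9]
gripper_width: 0.0521
t 52.7 pos [600.6 -54.4  47.4] jaw 10.22 w 52.1 F [-0.1 -0.  -1.9] q [-0.15  0.14  1.49  0.    1.51 -0.32]
turn deg [-0.02 -0.01  0.1 ]  shift cm now-axes [-0.06 -0.    0.09]  after-turn axes [-0.06 -0.    0.09]
t: 53.0
ee_pos: [0.6007, -0.0544, 0.0466]
ee_rot: [-2.015, -2.41, 0.0]
contact_force: [-0.8, 0.0, -1.9]
gripper_width: 0.0518
t 53.0 pos [600.7 -54.4  46.6] jaw 10.22 w 51.8 F [-0.8  0.  -1.9] q [-0.15  0.14  1.49 -0.    1.51 -0.32]
turn deg [-0.  -0.   0.1]  shift cm now-axes [-0.06 -0.01  0.01]  after-turn axes [-0.06 -0.01  0.01]
```

```bash
python3 -m pendant '[4.5,-0.06,0,0.1,0,0,0, 4.5,0,0,0,0,0,0, 4.5,0,0,0,0,0,0]'
python3 -m pendant '[7,0,0,0,0,0,0, 7,0,0,0,0,0,0, 7,0,0,0,0,0,0, 7,0,0,0,0,0,0]'
python3 -m pendant '[7,0,0,-3,0,0,0, 7,0,0,-4,0,0,0, 7,0,0,-4,0,0,0, 7,-3,0,-1,0,0,0, 7,-4.4,0,-1,0,0,0]' >/dev/null
python3 -m pendant '[7,-4.4,0,0,0,0,0, 7,-4.4,0,0,0,0,0, 7,-4.4,0,0,0,0,0, 7,-3,0,0,0,0,0, 7,0,0,0,0,0,0]'
python3 - <<'E'
from h import *
def fit(n,c,box,z,lo,hi):
    P=cloud(c); X,Y,Z=[P[...,i] for i in range(3)]
    x0,x1,y0,y1=box
    m=(X>x0)&(X<x1)&(Y>y0)&(Y<y1)&(Z>lo)&(Z<hi)
    v,u=np.nonzero(m); q=onplane(c,np.c_[u,v],z)[:,:2]
    return (q.mean(0)*1000).round(1)
for n in ("scene","side"):
    c0=np.load(n+"0.npy",allow_pickle=True).item(); c=cam(n); np.save(n+"9.npy",c,allow_pickle=True); cv2.imwrite(f"pics/{n}9.png",c["pixels"]); print(n)
    for nm,a in dict(white=((.56,.64,-.1,-.02),.1,.0965,.106),case=((.49,.57,-.045,.03),.1,.0965,.106),can=((.54,.62,.02,.1),.1,.0965,.106),jar=((.62,.68,-.02,.04),.04,.035,.046),sbox=((.42,.5,.03,.1),.038,.034,.044)).items():
        print(nm,fit(nm,c0,*a),fit(nm,c,*a))
    P=cloud(c); X,Y,Z=[P[...,i] for i in range(3)]
    m=(np.hypot(X-.518,Y-.321)<.035)&(Z>.054)&(Z<.064); v,u=np.nonzero(m); print("stud",(onplane(c,np.c_[u,v],.059)[:,:2]*1000).mean(0).round(1))
E
```

```text
t: 53.3
ee_pos: [0.6009, -0.0545, 0.0466]
ee_rot: [-2.014, -2.411, -0.001]
contact_force: [-3.3, 2.7, 5.8]
gripper_width: 0.052
t: 53.7
ee_pos: [0.6009, -0.0551, 0.0454]
ee_rot: [2.015, 2.41, -0.0]
contact_force: [-0.7, 0.3, 0.3]
gripper_width: 0.07
t: 54.7
ee_pos: [0.6421, -0.2915, 0.1739]
ee_rot: [-2.02, -2.405, 0.002]
contact_force: [-0.2, 0.7, -0.6]
gripper_width: 0.0701
scene
white [599.7 -55.6] [600.8 -55.6]
case [532.6  -7.5] [532.5  -6.2]
can [579.1  62.3] [579.5  62.1]
jar [649.   11.5] [649.2  11.6]
sbox [464.6  65.6] [464.5  65.6]
stud [515.4 320.6]
side
white [601.1 -54.2] [602.1 -53.5]
case [534.   -5.7] [534.   -4.4]
can [580.6  63.7] [580.9  63.1]
jar [650.5  13.3] [650.8  13.5]
sbox [466.5  66.7] [466.4  66.8]
stud [517.9 321.2]
```

View pics/side9.png

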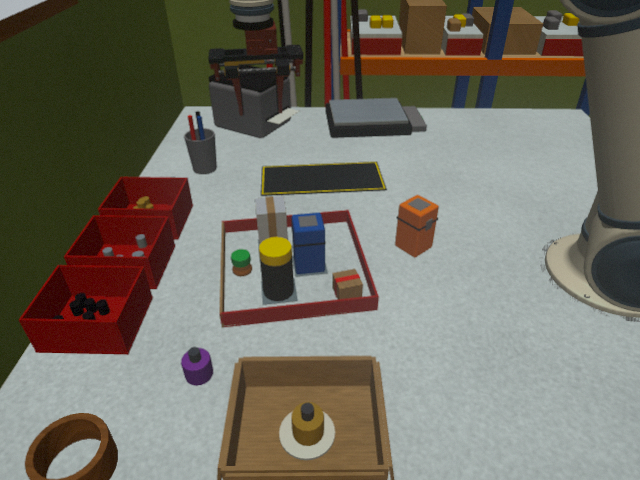

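View pics/scene9.png

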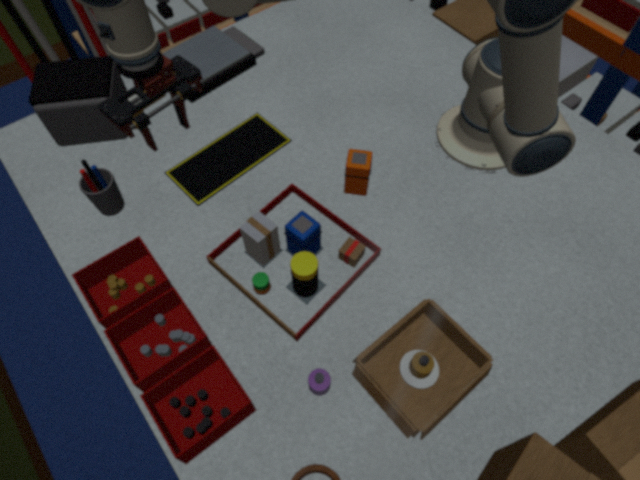

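```bash
python3 -m pendant '[7,0,0,0,0,0,0, 7,0,0,0,0,0,0, 7,0,0,0,0,0,0]'; python3 -c "
from rig import hand_in
print(hand_in())"
```

```text
t: 55.1
ee_pos: [0.643, -0.2859, 0.1762]
ee_rot: [2.012, 2.412, 0.0]
contact_force: [-0.6, -0.5, -0.1]
gripper_width: 0.0699
the job is handed in; nothing more can be done
None
```

The job is done and handed in at about 55 s. I stood the white box, blue case and canister on the mat. I then set the brass adapter upright on the carton's pad and put the canister, case and box back on their spots in the tray.

**Last checks:**
- **Returned things:** both fixed cameras show all three upright and within about 1.3 mm of where they stood before.
- **Adapter:** upright, with its stud about 1–2 mm from the pad's centre.
- **Jar and small box:** unmoved, within 0.3 mm.
- **Robot:** the gripper was clear of everything, and the force read about zero at the end.

**Disagreement:** the scene and side cameras differ from each other by about 2 mm, within their stated calibration. No check failed.

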